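# Feed a vial into the reader with a hand crank

## Robot

A 6-joint arm with a two-finger parallel gripper is mounted at the origin on a cart in front of the work surface, level with it; the furniture and walls round the work are solid. World frame = base frame: x ahead of the robot, y to its left, z up, the work surface at z = 0. Lengths are in m, angles in rad, forces in N, time in s.
With the tool pointing down it reaches from about 0.425 to 0.95 m from the base axis. Payload 14.7 kg.
Tool frame: the origin (TCP) lies midway between the tips of the shut fingers; the grasp point (between the pads) lies 19 mm behind it (arm.pinch_z is the distance from the TCP to the grasp point, in m); x points along the fingers, y is the direction in which the jaws open and shut, and the axes are right-handed (so a half turn about x gives the same grasp; the last joint's range is limited). The gripper opens to 85 mm and grips with 20 to 120 N. Pads are 22 mm wide; open, the fingers measure 114 mm over their backs; the gripper's body (76 mm by 85 mm) begins 54 mm behind the grasp point. The pads swing forward as they close: fully open they stand 13 mm farther back than shut.
Start: joints at [-1.18, 0.48, 1.596, -0, 1.065, -0.047], TCP at [0.276, -0.589, 0.193] pointing down, gripper open.
Joint ranges: [-2.75, 2.75], [-0.82, 2.05], [0.23, 2.67], [-1.56, 4.7], [0.09, 2.69], [-2.92, 2.92]. Speed limits (rad/s): [1.89, 1.89, 2.39, 3.01, 3.01, 3.01].

## Interface

Orientations are given as a unit quaternion [w, x, y, z].
In Python, from workcell import telemetry, camera, arm gives the robot as it stands. The module is installed in compiled form; this text tells all that it offers.
- The arm moves only by the tool step_arm, never from a script. Its argument "motion" is a list of rows, each an object of numbers: "dx", "dy", "dz": the shift along the tool's x, y, z in mm; "spin": the turn about the tool's x in degrees. A call has 1 to 8 rows; each row is the pose to reach, as a shift and turn from the pose measured when the call began, along the tool's axes at that moment; what a row does not reach only later rows make up. A row lasts 1/12 s, in which the tool goes at most 41.7 mm and 7.16 degrees, less where a joint would pass 70% of its speed; a pose out of reach is approached as far as the arm can. A call with a gripper value outside its range is refused whole. "gripper" is the finger opening in mm, from 0 to 85.4, set as the call begins (left out, the last holds). The fingers move at their own pace and stop on an object; the grip force is fixed at half the most. Time passes only in rows, so rows that repeat a pose let the fingers close. It gives the time, the measured TCP pose, the force and the opening at its end, in the units of the state.
- telemetry.get_state(): the state, without advancing time (a new reading comes with each control period).
- camera(name): name is "scene" or "side" or "wrist"; returns a dict with "pixels" (400x640x3 uint8, red, green, blue), "K" (3x3 intrinsics, pixels), "R" (3x3) and "t" (3): a world point X has camera coordinates R X + t; the wrist camera has in their place "T_tool_cam" (4x4, takes a point from camera to tool coordinates, whose origin is the TCP and whose axes are the tool frame's). Camera axes: x right, y down, z forward; pixel columns grow to the right and rows downward; lengths in m; the calibration is good to about 2 mm. A picture is of the moment at which its call begins: read the wrist's pose just before it. There is no depth.
- arm.job_done(): hands the job in, once; it reports no verdict.
The state is a dict: "t": time; "joint_pos": joint angles; "qvel": joint speeds; "joint_torque": joint torques, N m; "ee_pos": TCP position; "tcp_rot": TCP orientation; "wrist_force": force on the tool from outside, world axes, zero at the start; "ft_torque": the same for the moment, N m; "width": finger opening in m.
Only numpy, scipy, OpenCV 4.12 (cv2) and the standard library are available. Lean on these libraries where they do the work, as an engineer would, in place of code of your own. Each camera call takes 0.05 s, during which the arm holds its last target.

## Task

Take the brown screw-cap vial that stands at the front of the bench, on the crank side of the reader, and stand it upright on the reader's tray and let go of it. Then turn the crank clockwise by its loose grip sleeve, keeping hold of the sleeve without letting go part-way, until the tray is fully home inside the hood with the vial still standing on it. Release the crank and leave the other bottles and glassware where they are.

Things in the scene. Friction and masses are not known exactly. Their poses are not given: they have to be found in the camera images.
- vial_mid (a point): Brown glass vial with black screw cap, loose, upright on the table: 38 mm diameter, 99 mm tall, 40 to 85 g. The point is on its axis, 50 mm above its underside; z is up along the vial.
- tray_floor (a point): Tray of the feed stage, an aluminium plate 80 x 74 mm that slides along straight rails. The point is the centre of its flat floor, 34 mm above the table; the floor is a 62 x 62 mm recess inside a rim 6 mm high. x is the way the tray travels into the hood, z is up. Out, it stands in the open between gearbox and hood; the crank starts at a random place in its first quarter turn, so the tray starts 0 to 20 mm in.
- crank_axis (a point): The crank's turning axis, upright, on top of the grey gearbox 170 mm behind (away from the hood) the fully-out tray. The point lies on the axis at the height of the middle of the grip sleeve, about 110 mm above the table. The gearbox top is 67 mm, the crank hub's top 88 mm above the table.
- sleeve_mid (a point): Black upright grip sleeve at the end of the crank arm: 23 mm diameter, 54 mm tall, spinning freely on its pin, so it can be held at a fixed hand direction while it goes round. The point is its middle, 50 mm from the crank axis and about 110 mm above the table; its top is 137 mm up; the flat steel arm lies just below its foot. Turning it takes some 2 to 4 N at the sleeve; the crank stays where it is left.
- crank (a joint): Angle of the crank in rad, growing clockwise seen from above; 0 with the tray fully out, 12.5 (two turns) with it home, a stop just beyond. 1 rad moves the tray 12 mm.
- tray (a joint): Travel of the tray in m: 0 fully out, 0.150 fully home (its rear edge level with the hood's mouth).
- stage: The fixed feed stage and reader, an aluminium base 455 x 110 mm on the table. Origin on the table under the centre of the fully-out tray; x is the travel direction, z up. The gearbox is 74 x 84 mm, centred at x = -170 mm. The white hood is open toward the tray, from x = 110 to 220 mm, 98 mm wide and 166 mm tall (a lens on top to 190 mm), inside 86 mm wide, with its ceiling at 160 mm.
- flask: Bystander: small clear flask with white cap, 44 mm diameter, 104 mm tall; origin at its underside.
- beaker: Bystander: small beaker, 48 mm diameter, 58 mm tall; origin at its underside.
- jar: Bystander: white round bottle with white cap, 60 mm diameter, 162 mm tall, behind the stage; origin at its underside.
There are look-alikes about, which are no part of the job. What is meant by the part that bears vial_mid is not blue or pink, and is the larger of those in its own colour.

How it is judged:
On the way, in this order (a step that is already met when the one before it is completed fails the run):
1. the vial stands upright in the tray's recess, released, with the tray still out (horizontal distance between vial_mid and tray_floor below 0.02 m and z of vial_mid in the frame of tray_floor below 0.055 m and angle between vial_mid's own z axis and vertical below 0.1 rad and contact force between the fingers and vial below 0.1 N and value of joint tray below 0.03 m), for 0.2 s.
2. the tray is about half-way in, the sleeve held in the fingers (value of joint tray above 0.07 m and contact force between the fingers and sleeve above 0.5 N), for 0.1 s.
3. the tray is home, the sleeve still held (value of joint tray above 0.146 m and contact force between the fingers and sleeve above 0.5 N), for 0.1 s.
At the end, for the whole second after the job is handed in: The tray is within 4 mm of fully home (travel over 0.146 m), the vial stands at rest upright (within 0.1 rad) on the tray's floor within 20 mm of its centre, and the robot has let go of the sleeve (value of joint tray above 0.146 m and horizontal distance between vial_mid and tray_floor below 0.02 m and z of vial_mid in the frame of tray_floor below 0.055 m and angle between vial_mid's own z axis and vertical below 0.1 rad and linear speed of vial below 0.02 m/s); the robot touches nothing.
It fails at once if the sleeve is let go, or the crank is driven otherwise, while the tray is part-way (value of joint tray between 0.032 and 0.142 m and horizontal distance between the grasp point and sleeve_mid above 0.025 m).
It fails at once if the vial is knocked over (angle between vial_mid's own z axis and vertical above 0.8 rad).
It fails at once if the vial is dropped or thrown (linear speed of vial above 0.5 m/s and contact force between the fingers and vial below 0.1 N).
It fails at once if a bystander is moved by more than 30 mm or tipped (distance of any of flask, beaker, jar from where it was at the start of the episode above 0.03 m or angle between any of flask, beaker, jar's own z axis and vertical above 0.5 rad).
It also fails if it takes over 72 s, if anything falls off the work surface, if the arm or the gripper's body presses on something with over 40 N, if the wrist force passes 120 N, or if a joint passes its speed limit or range.

## Working session

There is one attempt and no reset: what is moved stays moved. The work goes in short steps, Python scripts to look and compute and a tool call to move; the robot and the scene stay as the last step left them, time stands still between calls to the robot, and variables do not carry over. Pictures are saved under pics/ and viewed, and the job is handed in when it is done.

Besides the shell and the picture viewer there is one more tool, called after "Emit:" as name(argument=value, ...) on one line, values as JSON. step_arm: Moves the arm, as the interface text tells. Its arguments: {"type":"object","properties":{"motion":{"type":"array","items":{"type":"object","properties":{"dx":{"type":"number"},"dy":{"type":"number"},"dz":{"type":"number"},"spin":{"type":"number"}}}},"gripper":{"type":"number"}},"required":["motion"]}

```bash
mkdir -p pics
cat > h.py <<'E'
import numpy as np, cv2
from workcell import telemetry, camera, arm
def snap(n,tag):
    s=telemetry.get_state(); c=camera(n)
    cv2.imwrite(f'pics/{tag}.png',c['pixels'][:,:,::-1]); return s,c
E
python3 - <<'E'
from h import *
for n in ['scene','side','wrist']:
    s,c=snap(n,n+'0'); print(n,{k:np.round(v,4).tolist() for k,v in c.items() if k!='pixels'})
    np.savez(f'{n}0.npz',**c)
print(s, arm.pinch_z)
E
```

```text
scene {'K': [[461.9985, 0.0, 317.3027], [0.0, 461.9985, 203.4283], [0.0, 0.0, 1.0]], 'R': [[0.5705, -0.8211, 0.0188], [-0.4293, -0.3177, -0.8454], [0.7001, 0.4743, -0.5338]], 't': [-0.5275, 0.2837, 0.8403]}
side {'K': [[391.9419, 0.0, 315.8891], [0.0, 391.9419, 205.1641], [0.0, 0.0, 1.0]], 'R': [[0.9983, 0.0517, 0.0256], [0.0466, -0.4614, -0.8859], [-0.034, 0.8857, -0.4631]], 't': [-0.6054, -0.0372, 1.1559]}
wrist {'K': [[329.9444, 0.0, 319.8914], [0.0, 329.9444, 195.715], [0.0, 0.0, 1.0]], 'T_tool_cam': [[-0.0002, -0.3024, 0.9532, -0.1811], [1.0, 0.0017, 0.0007, 0.0006], [-0.0018, 0.9532, 0.3024, -0.0763], [0.0, 0.0, 0.0, 1.0]]}
{'t': 0.1, 'joint_pos': array([-1.17959674e+00,  4.80778832e-01,  1.59680136e+00,  7.77066913e-06,
        1.06507322e+00, -4.66056969e-02]), 'qvel': array([-0.00074864, -0.0032609 , -0.00223776, -0.0017689 ,  0.00106154,
       -0.00052563]), 'joint_torque': array([ 5.55828283e-04, -9.52255583e+01, -4.31042647e+01, -1.66349728e-04,
        5.18650864e-03,  2.06215708e-05]), 'ee_pos': array([ 0.27543661, -0.58832051,  0.19233382]), 'tcp_rot': array([-0.15318309, -0.69017089, -0.15392288,  0.69029475]), 'wrist_force': array([ 0.7467929 , -0.3211659 ,  0.88914608]), 'ft_torque': array([ 3.50403411e-03, -3.86557204e-03, -2.18271455e-06]), 'width': 0.08517070158973793} 0.0187
```

View pics/scene0.png

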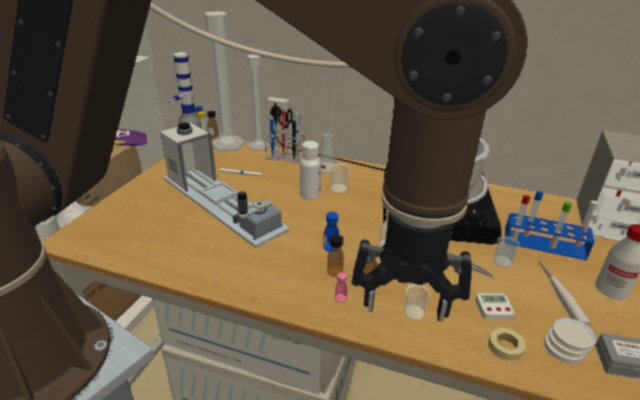

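View pics/side0.png

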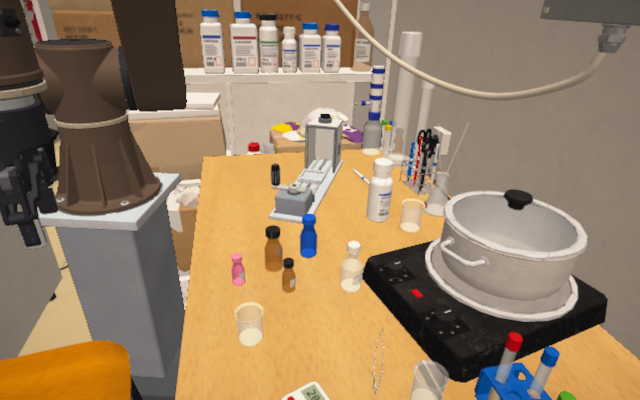

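View pics/wrist0.png

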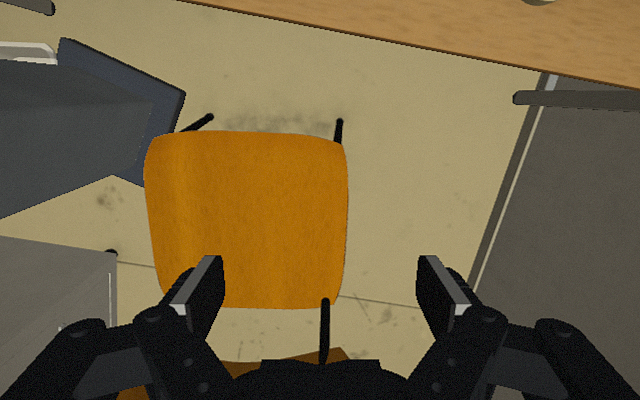

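The scene view shows the larger brown vial at about (336,256), and the stage with its sleeve at (242,203). In the side view the vial is at (273,248), the small brown look-alike at (289,275) and the sleeve at (276,174). I'll zoom in.

Run:
```python
import cv2
a=cv2.imread('pics/scene0.png')[110:310,150:400];b=cv2.imread('pics/side0.png')[105:305,200:400]
cv2.imwrite('pics/sc_z.png',cv2.resize(a,None,fx=3,fy=3,interpolation=cv2.INTER_CUBIC))
cv2.imwrite('pics/si_z.png',cv2.resize(b,None,fx=3,fy=3,interpolation=cv2.INTER_CUBIC))
```

```text
(no output)
```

View pics/sc_z.png

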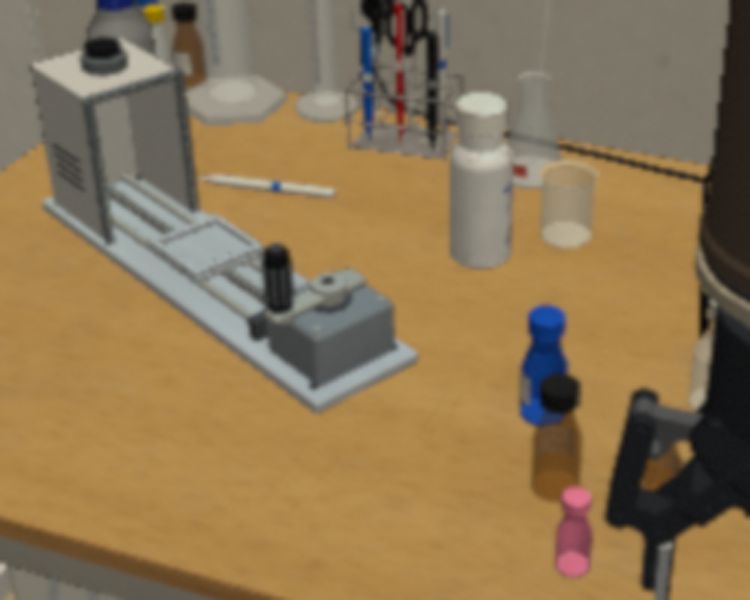

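View pics/si_z.png

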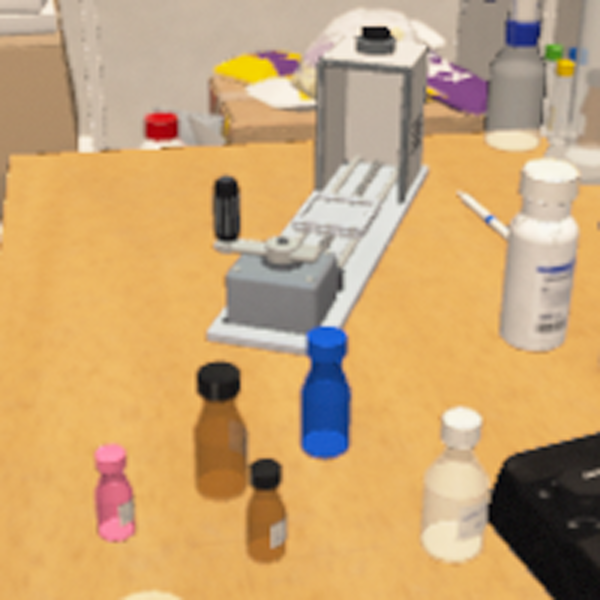

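```bash
cat >> h.py <<'E'
def ray(c,uv):
    d=np.linalg.inv(c['K'])@np.array([uv[0],uv[1],1.]); R=c['R'];t=c['t']
    return -R.T@t, R.T@d/np.linalg.norm(d)
def tri(rs):
    A=np.zeros((3,3));b=np.zeros(3)
    for o,d in rs:
        P=np.eye(3)-np.outer(d,d);A+=P;b+=P@o
    x=np.linalg.solve(A,b); return x,[np.linalg.norm((np.eye(3)-np.outer(d,d))@(x-o)) for o,d in rs]
def plane(r,z):
    o,d=r; return o+d*(z-o[2])/d[2]
E
python3 - <<'E'
from h import *
sc=dict(np.load('scene0.npz'));si=dict(np.load('side0.npz'))
pts={'cap top':((561,382),(219,370),.099),'vial bot':((556,487),(221,488),0.0),'slv top':((276,250),(227,183),.137),'slv bot':((279,307),(229,238),.083),
'hub':((330,283),(285,245),.088),'tray':((210,248),(338,214),.040),'lens':((103,43),(377,33),.19),'gb':((332,312),(283,263),.067),
'blue':((547,314),(327,335),None),'bluebot':((543,415),(326,448),0),'pink':((576,495),(111,453),None),'pinkbot':((573,568),(117,532),0),
'jar':((481,104),(550,168),.162),'jarbot':((481,250),(534,340),0),'sbrown top':(None,(266,467),.07),'sbrownbot':(None,(266,552),0),'clear':(None,(461,415),.104),'clearbot':(None,(454,549),0)}
for k,(a,b,z) in pts.items():
    rs=[]
    if a: rs.append(ray(sc,(a[0]/3+150-.33,a[1]/3+110-.33)))
    if b: rs.append(ray(si,(b[0]/3+200-.33,b[1]/3+105-.33)))
    if len(rs)==2:
        x,e=tri(rs);print(k,x.round(4),'err',np.round(e,4),z)
    if z is not None: print('   ',k,[plane(r,z)[:2].round(4).tolist() for r in rs])
E
```

```text
cap top [ 0.5314 -0.3223  0.1005] err [0.0002 0.0002] 0.099
    cap top [[0.5329, -0.3214], [0.531, -0.3194]]
vial bot [ 0.5305 -0.3232  0.0019] err [0. 0.] 0.0
    vial bot [[0.5324, -0.322], [0.5301, -0.3207]]
slv top [ 0.502  -0.0745  0.1377] err [0.0002 0.0002] 0.137
    slv top [[0.5026, -0.074], [0.5018, -0.0722]]
slv bot [ 0.5021 -0.0727  0.0844] err [0.0009 0.0009] 0.083
    slv bot [[0.5026, -0.0723], [0.5017, -0.0677]]
hub [ 0.5527 -0.0828  0.085 ] err [0.0006 0.0006] 0.088
    hub [[0.5484, -0.0868], [0.5534, -0.0878]]
tray [0.5889 0.0968 0.0381] err [0.0015 0.0015] 0.04
    tray [[0.5848, 0.0922], [0.5895, 0.0958]]
lens [0.6196 0.2454 0.1897] err [0.001 0.001] 0.19
    lens [[0.6208, 0.2467], [0.6195, 0.2404]]
gb [ 0.5495 -0.0856  0.0643] err [0.005 0.005] 0.067
    gb [[0.5401, -0.0948], [0.5509, -0.0803]]
blue [ 0.6016 -0.2641  0.0993] err [0.0003 0.0003] None
bluebot [ 6.024e-01 -2.638e-01 -4.000e-04] err [0.0006 0.0006] 0
    bluebot [[0.6013, -0.2647], [0.6026, -0.2635]]
pink [ 0.4673 -0.3775  0.0663] err [0.0001 0.0001] None
pinkbot [ 0.4667 -0.3786  0.0005] err [0.0011 0.0011] 0
    pinkbot [[0.466, -0.3794], [0.4666, -0.3763]]
jar [ 0.7748 -0.0761  0.1631] err [0.0016 0.0016] 0.162
    jar [[0.7737, -0.0769], [0.7762, -0.069]]
jarbot [ 0.7787 -0.0758  0.0017] err [0.0024 0.0024] 0
    jarbot [[0.7846, -0.0712], [0.7779, -0.0775]]
    sbrown top [[0.5712, -0.3891]]
    sbrownbot [[0.5707, -0.3888]]
    clear [[0.6953, -0.3687]]
    clearbot [[0.6976, -0.3752]]
```

```bash
cat >> h.py <<'E'
from scipy.spatial.transform import Rotation as Rn
def toolR(s):
    w,x,y,z=s['tcp_rot']; return Rn.from_quat([x,y,z,w]).as_matrix()
def goto(p,s=None):
    s=s or telemetry.get_state(); return toolR(s).T@(np.array(p)-s['ee_pos'])*1000
E
python3 - <<'E'
from h import *
s=telemetry.get_state();R=toolR(s);print(R.round(3)); print(np.degrees(np.arctan2(R[1,1],R[0,1])))
print(goto([.531,-.322,.19]))
E
```

```text
[[-0.     0.424 -0.906]
 [ 0.001 -0.906 -0.424]
 [-1.    -0.001 -0.   ]]
-64.91484426644277
[   2.59339357 -132.87849311 -344.34714647]
```

Emit:
step_arm(motion=[{"dx": -10, "dy": -15, "dz": -40, "spin": -6}, {"dx": -10, "dy": -30, "dz": -78, "spin": -13}, {"dx": -10, "dy": -45, "dz": -116, "spin": -20}, {"dx": -10, "dy": -60, "dz": -154, "spin": -27}, {"dx": -10, "dy": -75, "dz": -192, "spin": -34}, {"dx": -10, "dy": -90, "dz": -230, "spin": -41}, {"dx": -10, "dy": -105, "dz": -268, "spin": -48}, {"dx": -10, "dy": -118, "dz": -306, "spin": -55}], gripper=85)

```text
t: 0.82
ee_pos: [0.5034, -0.3498, 0.2025]
tcp_rot: [0.456, 0.54, 0.457, -0.54]
wrist_force: [1.0, -0.6, 0.2]
width: 0.0847
```

Run:
```python
from h import *
s=telemetry.get_state();R=toolR(s);print(s['ee_pos'],s['joint_pos'],np.degrees(np.arctan2(R[1,1],R[0,1])),goto([.531,-.322,.19]))
```

```text
[ 0.50341941 -0.3497805   0.20245256] [-6.57007603e-01  4.19853422e-01  1.67313095e+00  5.59727307e-04
  1.04985840e+00 -4.90303986e-01] -9.567366619342952 [ 12.46531806  22.5905333  -31.96553135]
```

Emit:
step_arm(motion=[{"dx": 6, "dy": 12, "dz": -16}, {"dx": 12, "dy": 22, "dz": -32}, {"dx": 12, "dy": 22, "dz": -32}, {"dx": 12, "dy": 22, "dz": -32}])

```text
invalid input at $.motion[0]: expected keys dx, dy, dz, spin
```

Run:
```python
from h import *
s,c=snap('wrist','wrist1'); np.savez('wrist1.npz',p=s['ee_pos'],Rt=toolR(s),**c); print(s['ee_pos'],s['t'])
```

```text
[ 0.50341941 -0.3497805   0.20245256] 0.8167
```

View pics/wrist1.png

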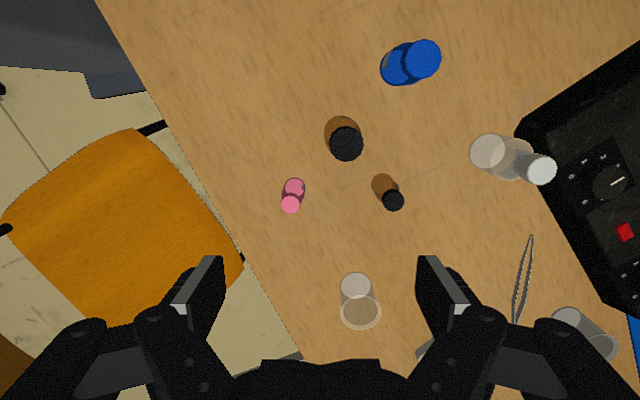

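The wrist view shows the vial's cap at (346,145), blue at (424,59), pink at (291,204) and the small brown cap at (393,201). I'll cast the cap ray onto z = 0.099.

```bash
cat >> h.py <<'E'
def wray(c,p,Rt,uv):
    T=c['T_tool_cam']; d=np.linalg.inv(c['K'])@np.array([uv[0],uv[1],1.])
    return p+Rt@T[:3,3], Rt@T[:3,:3]@(d/np.linalg.norm(d))
E
python3 - <<'E'
from h import *
c=dict(np.load('wrist1.npz'))
for uv,z in [((346,145),.099),((424,59),.099),((291.5,204),.066),((393,201),.066)]: print(plane(wray(c,c['p'],c['Rt'],uv),z).round(4))
im=c['pixels'].astype(int)
m=(im.max(2)<60).astype(np.uint8); n,l,st,ce=cv2.connectedComponentsWithStats(m)
for i in range(1,n):
    if 200<st[i,4]<3000 and ce[i][1]<250: print(ce[i],st[i],plane(wray(c,c['p'],c['Rt'],ce[i]),.099).round(4))
print(goto([.531,-.322,.12]))
E
```

```text
[ 0.5304 -0.3218  0.099 ]
[ 0.6016 -0.264   0.099 ]
[ 0.4689 -0.3776  0.066 ]
[ 0.5711 -0.3913  0.066 ]
[152.5186722  127.78423237] [137 120  31  17 241] [ 0.3702 -0.2804  0.099 ]
[345.6712766  143.25744681] [329 126  34  36 940] [ 0.5303 -0.3203  0.099 ]
[392.41644562 199.62068966] [382 189  22  22 377] [ 0.565  -0.3778  0.099 ]
[ 82.64445627  18.78771083 -26.25820144]
```

Emit:
step_arm(motion=[{"dx": 20, "dy": 9, "dz": -13, "spin": 0}, {"dx": 45, "dy": 19, "dz": -26, "spin": 0}, {"dx": 70, "dy": 19, "dz": -26, "spin": 0}, {"dx": 82, "dy": 19, "dz": -26, "spin": 0}, {"dx": 82, "dy": 19, "dz": -26, "spin": 0}, {"dx": 82, "dy": 19, "dz": -26, "spin": 0}], gripper=85)

```text
t: 1.37
ee_pos: [0.5306, -0.3225, 0.1206]
tcp_rot: [0.459, 0.538, 0.46, -0.536]
wrist_force: [0.2, -0.8, 0.6]
width: 0.085
```

Run:
```python
from h import *
s,c=snap('wrist','wrist2'); print(s['ee_pos'],s['t'],goto([.531,-.322,.034]))
```

```text
[ 0.53063832 -0.32254134  0.12056111] 1.3667 [87.5010354  -0.49966291 -0.77473388]
```

View pics/wrist2.png

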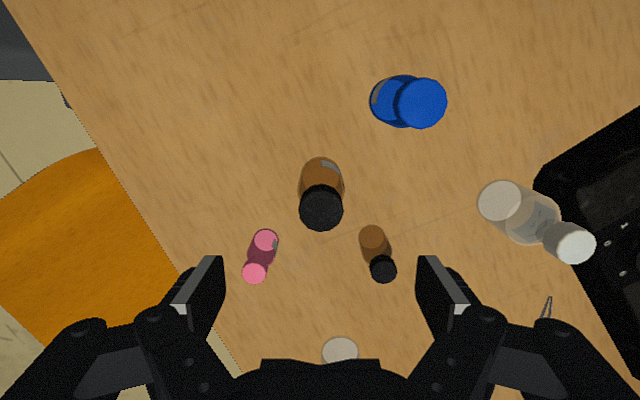

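The cap sits midway between the jaws at x≈321 and the neighbours are clear. I'll descend.

Emit:
step_arm(motion=[{"dx": 22, "dy": 0, "dz": -1, "spin": 0}, {"dx": 44, "dy": 0, "dz": -1, "spin": 0}, {"dx": 66, "dy": 0, "dz": -1, "spin": 0}, {"dx": 86, "dy": 0, "dz": -1, "spin": 0}, {"dx": 86, "dy": 0, "dz": -1, "spin": 0}, {"dx": 86, "dy": 0, "dz": -1, "spin": 0}], gripper=85)

```text
t: 1.92
ee_pos: [0.5315, -0.3225, 0.0363]
tcp_rot: [0.459, 0.539, 0.46, -0.536]
wrist_force: [-0.4, 0.3, 0.1]
width: 0.0851
```

Run:
```python
from h import *
s,c=snap('side','side3'); print(s['ee_pos'],s['t'],s['wrist_force'],goto([.531,-.322,.034]))
cv2.imwrite('pics/side3z.png',cv2.resize(c['pixels'][150:350,180:400,::-1],None,fx=3,fy=3))
```

```text
[ 0.53150602 -0.32248732  0.03632032] 1.9167 [-0.35208001  0.30226742  0.06122854] [ 3.13223502 -1.2872629  -0.6029542 ]
```

View pics/side3z.png

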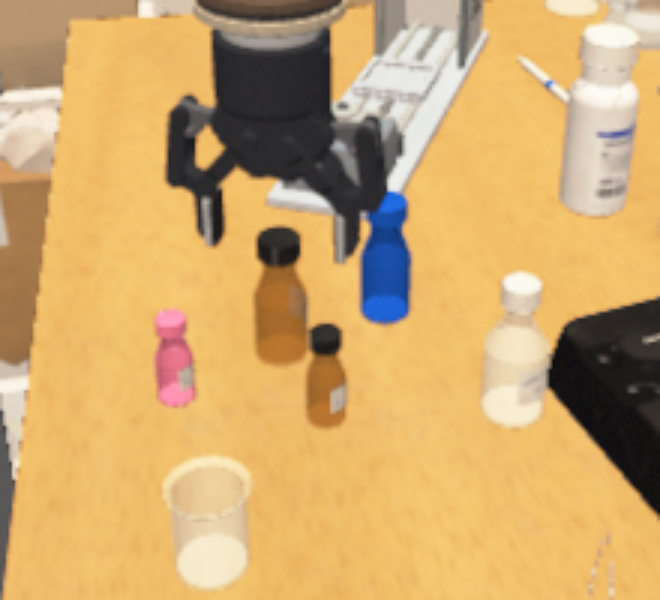

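Run:
```python
from h import *
s,c=snap('side','side4'); print(s['t'],s['ee_pos'])
R=toolR(s)
def pr(X): q=c['K']@(c['R']@X+c['t']); q=q[:2]/q[2]; return ((q-[180,150])*3).round()
for off in [0,-.013,-.0187,-.06]:
  for y in [-.045,0,.045]: print(off,y,pr(s['ee_pos']+R@[off,y,0]))
cv2.imwrite('pics/side4z.png',cv2.resize(c['pixels'][150:350,180:400,::-1],None,fx=3,fy=3))
snap('wrist','wrist4');print(telemetry.get_state()['t'])
```

```text
1.9667 [ 0.5321673  -0.32279985  0.03713515]
0 -0.045 [221. 303.]
0 0 [281. 311.]
0 0.045 [343. 320.]
-0.013 -0.045 [220. 288.]
-0.013 0 [281. 296.]
-0.013 0.045 [342. 305.]
-0.0187 -0.045 [220. 281.]
-0.0187 0 [280. 289.]
-0.0187 0.045 [342. 298.]
-0.06 -0.045 [216. 231.]
-0.06 0 [279. 239.]
-0.06 0.045 [342. 247.]
2.0667
```

View pics/side4z.png

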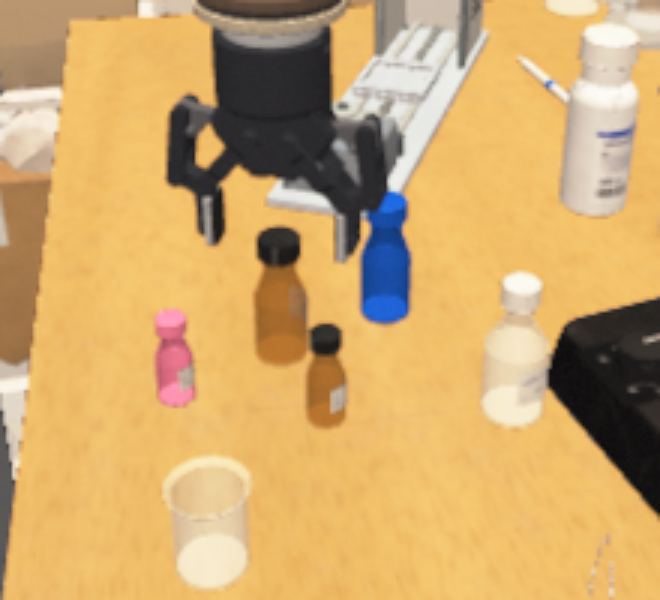

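View pics/wrist4.png

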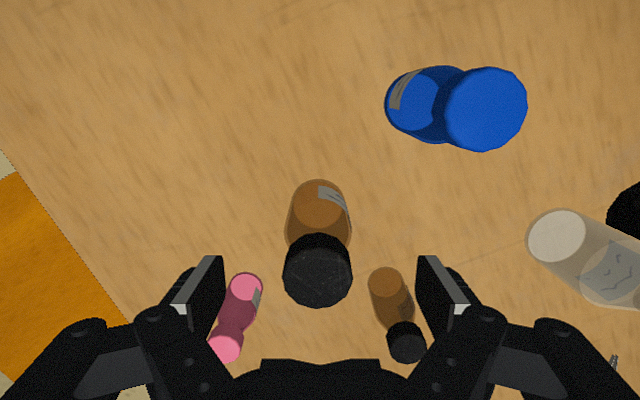

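Both the side and wrist views put the open fingertips about 45 mm above where the reported TCP implies. I'll rise, shut the fingers in free air and check the tool length before grasping.

Emit:
step_arm(motion=[{"dx": -25, "dy": 0, "dz": 0, "spin": 0}, {"dx": -50, "dy": 0, "dz": 0, "spin": 0}, {"dx": -75, "dy": 0, "dz": 0, "spin": 0}, {"dx": -100, "dy": 0, "dz": 0, "spin": 0}, {"dx": -100, "dy": 0, "dz": 0, "spin": 0}])

```text
t: 2.48
ee_pos: [0.535, -0.3249, 0.1441]
tcp_rot: [0.463, 0.54, 0.456, -0.535]
wrist_force: [1.7, -0.2, 0.8]
width: 0.0848
```

Emit:
step_arm(motion=[{"dx": 0, "dy": 0, "dz": 0, "spin": 0}, {"dx": 0, "dy": 0, "dz": 0, "spin": 0}, {"dx": 0, "dy": 0, "dz": 0, "spin": 0}, {"dx": 0, "dy": 0, "dz": 0, "spin": 0}, {"dx": 0, "dy": 0, "dz": 0, "spin": 0}, {"dx": 0, "dy": 0, "dz": 0, "spin": 0}], gripper=0)

```text
t: 2.98
ee_pos: [0.5346, -0.3247, 0.1434]
tcp_rot: [0.463, 0.539, 0.456, -0.535]
wrist_force: [-0.3, 0.2, -0.9]
width: 0.0121
```

Run:
```python
from h import *
s,c=snap('side','side5'); print(s['t'],s['ee_pos'],s['width'])
R=toolR(s)
def pr(X): q=c['K']@(c['R']@X+c['t']); q=q[:2]/q[2]; return ((q-[180,100])*3).round()
for off in [0,-.0187,-.04,-.05,-.06,-.073]: print(off,pr(s['ee_pos']+R@[off,0,0]))
cv2.imwrite('pics/side5z.png',cv2.resize(c['pixels'][100:300,180:400,::-1],None,fx=3,fy=3))
s,c=snap('wrist','wrist5')
T=np.linalg.inv(c['T_tool_cam'])
for off in [0,-.0187,-.04,-.05,-.06]:
  q=c['K']@(T@[off,0,0,1])[:3]; print(off,q[:2]/q[2])
```

```text
2.9833 [ 0.53463686 -0.3246596   0.14343867] 0.012129142103644562
0 [281. 331.]
-0.0187 [280. 306.]
-0.04 [278. 277.]
-0.05 [278. 263.]
-0.06 [277. 249.]
-0.073 [277. 230.]
0 [320.43169969 225.91779016]
-0.0187 [320.44938787 239.42515026]
-0.04 [320.47441396 258.53600624]
-0.05 [320.48853297 269.31781547]
-0.06 [320.50459687 281.58480924]
```

View pics/side5z.png

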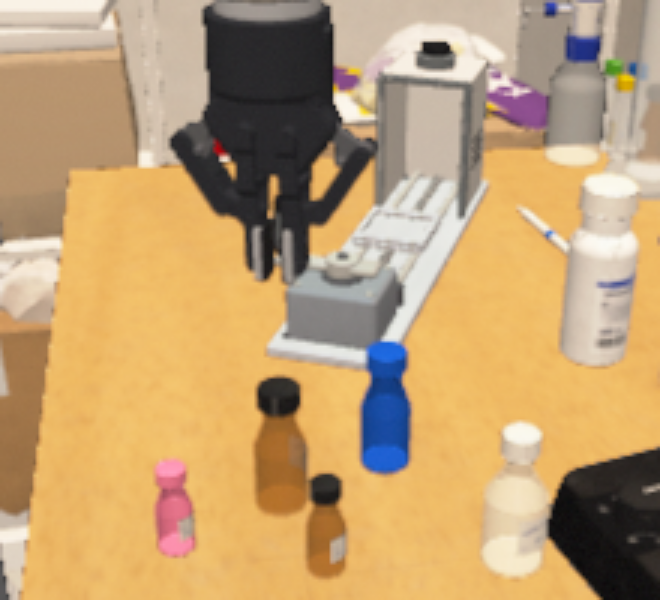

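View pics/wrist5.png

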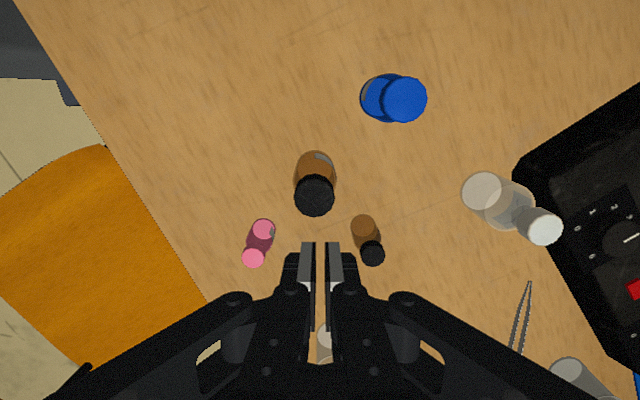

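Side and wrist views agree: the shut tips sit about 40 mm behind the reported TCP (tool x ≈ −0.040), while the sideways alignment is good. I'll use that offset and watch the force while descending.

Run:
```python
from h import *
s=telemetry.get_state(); print(s['ee_pos'],toolR(s).round(4).tolist(),goto([.531,-.322,-.004]))
```

```text
[ 0.53478597 -0.32472511  0.14360462] [[0.011, 0.9878, -0.1552], [-0.0038, -0.1551, -0.9879], [-0.9999, 0.0115, 0.0021]] [147.54255909  -5.85390052  -2.40985426]
```

Emit:
step_arm(motion=[{"dx": 0, "dy": -4, "dz": -2, "spin": 0}, {"dx": 0, "dy": -4, "dz": -2, "spin": 0}, {"dx": 0, "dy": -5, "dz": -2, "spin": 0}, {"dx": 0, "dy": -5, "dz": -2, "spin": 0}, {"dx": 15, "dy": -5, "dz": -2, "spin": 0}, {"dx": 30, "dy": -5, "dz": -2, "spin": 0}, {"dx": 50, "dy": -5, "dz": -2, "spin": 0}, {"dx": 50, "dy": -5, "dz": -2, "spin": 0}], gripper=85)

```text
t: 3.75
ee_pos: [0.529, -0.3211, 0.0906]
tcp_rot: [0.462, 0.539, 0.457, -0.536]
wrist_force: [-0.1, 0.1, -0.6]
width: 0.0848
```

Run:
```python
from h import *
s=telemetry.get_state(); print(s['t'],s['ee_pos'],s['width'],toolR(s).round(4).tolist(),goto([.531,-.322,-.004]))
```

```text
3.75 [ 0.5290383  -0.32111091  0.09057292] 0.0847573566676233 [[0.0075, 0.9879, -0.1552], [-0.0015, -0.1552, -0.9879], [-1.0, 0.0076, 0.0003]] [94.58614035  1.35643741  0.54640427]
```

Emit:
step_arm(motion=[{"dx": 20, "dy": 1, "dz": 1, "spin": 0}, {"dx": 40, "dy": 1, "dz": 1, "spin": 0}, {"dx": 60, "dy": 1, "dz": 1, "spin": 0}, {"dx": 75, "dy": 1, "dz": 1, "spin": 0}, {"dx": 85, "dy": 1, "dz": 1, "spin": 0}, {"dx": 92, "dy": 1, "dz": 1, "spin": 0}, {"dx": 94, "dy": 1, "dz": 1, "spin": 0}])

```text
t: 4.33
ee_pos: [0.5305, -0.3223, -0.0039]
tcp_rot: [0.461, 0.539, 0.458, -0.536]
wrist_force: [-0.4, 0.8, -0.2]
width: 0.0852
```

Run:
```python
from h import *
s,c=snap('side','side6'); print(s['ee_pos'],s['t'],s['wrist_force'],goto([.531,-.322,-.004]))
cv2.imwrite('pics/side6z.png',cv2.resize(c['pixels'][150:350,180:400,::-1],None,fx=3,fy=3))
```

```text
[ 0.53047463 -0.32230551 -0.00385664] 4.3333 [-0.38208038  0.7899817  -0.1555025 ] [ 0.44580197  0.34305052 -0.45549584]
```

View pics/side6z.png

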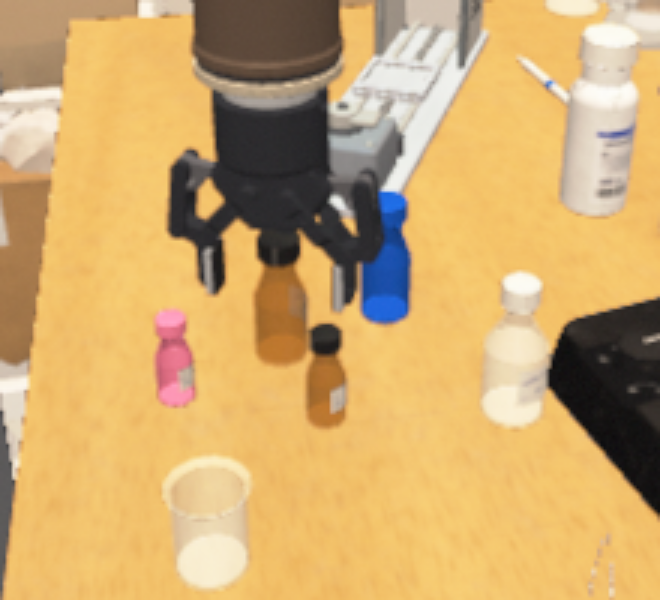

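The open tips are at z≈0.048, straddling the body with the neighbours clear. I'll lower 3 mm and close.

Emit:
step_arm(motion=[{"dx": 3, "dy": 0, "dz": 0, "spin": 0}, {"dx": 3, "dy": 0, "dz": 0, "spin": 0}, {"dx": 3, "dy": 0, "dz": 0, "spin": 0}, {"dx": 3, "dy": 0, "dz": 0, "spin": 0}, {"dx": 3, "dy": 0, "dz": 0, "spin": 0}, {"dx": 3, "dy": 0, "dz": 0, "spin": 0}, {"dx": 3, "dy": 0, "dz": 0, "spin": 0}], gripper=15)

```text
t: 4.97
ee_pos: [0.531, -0.3226, -0.0057]
tcp_rot: [0.462, 0.539, 0.457, -0.536]
wrist_force: [-1.1, 0.8, 8.2]
width: 0.0362
```

Run:
```python
from h import *
s,c=snap('side','side7'); print(s['ee_pos'],s['t'],s['wrist_force'],s['width'])
cv2.imwrite('pics/side7z.png',cv2.resize(c['pixels'][150:350,180:400,::-1],None,fx=3,fy=3))
```

```text
[ 0.53097663 -0.32263379 -0.00566683] 4.9667 [-1.08241221  0.83289365  8.23219914] 0.03621197444941193
```

View pics/side7z.png

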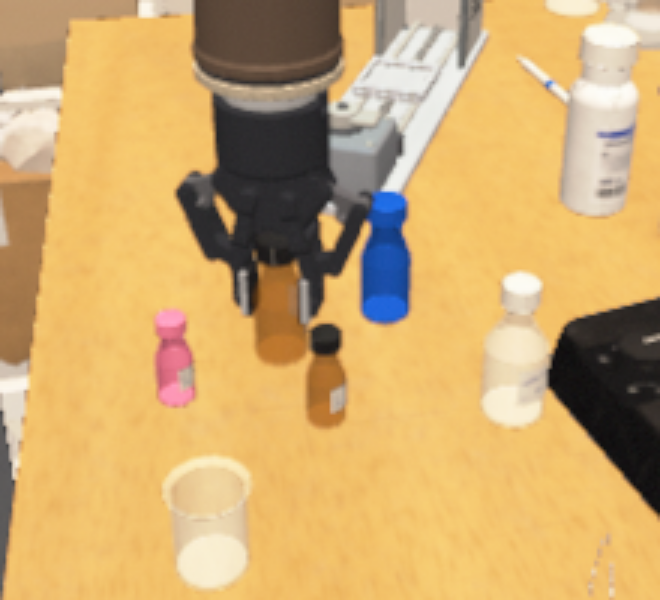

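Held: the width is 36 mm, against a 38 mm vial. I'll lift well above the crank (sleeve top at 137 mm).

Emit:
step_arm(motion=[{"dx": -10, "dy": 0, "dz": 0, "spin": 0}, {"dx": -30, "dy": 0, "dz": 0, "spin": 0}, {"dx": -55, "dy": 0, "dz": 0, "spin": 0}, {"dx": -80, "dy": 0, "dz": 0, "spin": 0}, {"dx": -110, "dy": 0, "dz": 0, "spin": 0}, {"dx": -140, "dy": 0, "dz": 0, "spin": 0}, {"dx": -165, "dy": 0, "dz": 0, "spin": 0}, {"dx": -180, "dy": 0, "dz": 0, "spin": 0}])

```text
t: 5.68
ee_pos: [0.5304, -0.3229, 0.1784]
tcp_rot: [0.463, 0.539, 0.456, -0.535]
wrist_force: [-0.2, -1.1, 0.1]
width: 0.036
```

Run:
```python
from h import *
s,c=snap('side','side8'); print(s['ee_pos'],s['t'],s['wrist_force'],s['width'],toolR(s).round(3).tolist(),goto([.588,.096,.18]))
s,c=snap('wrist','wrist8')
```

```text
[ 0.53038864 -0.32290012  0.17839807] 5.6833 [-0.17189893 -1.06866778  0.0830265 ] 0.03596217515948146 [[0.011, 0.988, -0.155], [-0.004, -0.155, -0.988], [-1.0, 0.012, 0.002]] [  -1.20639789   -9.06506508 -423.20468849]
```

View pics/side8.png

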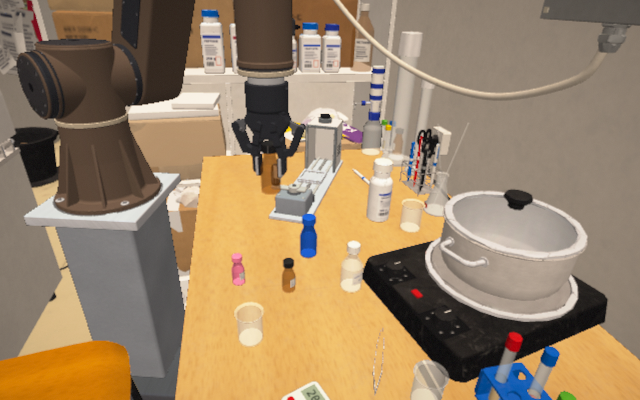

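View pics/wrist8.png

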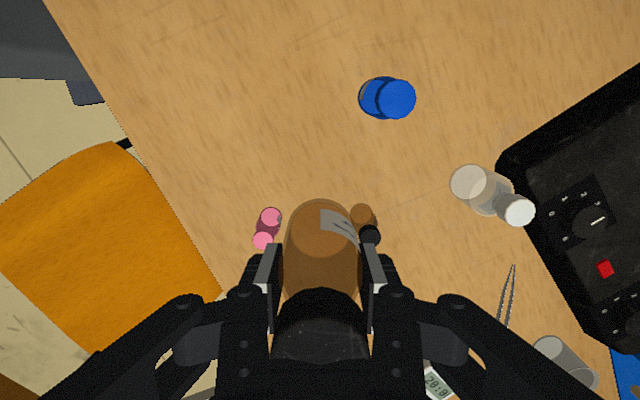

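The vial is held upright. I'll traverse toward the tray.

Emit:
step_arm(motion=[{"dx": 0, "dy": 0, "dz": -15, "spin": 0}, {"dx": 0, "dy": -1, "dz": -45, "spin": 0}, {"dx": 0, "dy": -2, "dz": -80, "spin": 0}, {"dx": 0, "dy": -3, "dz": -115, "spin": 0}, {"dx": 0, "dy": -4, "dz": -150, "spin": 0}, {"dx": 0, "dy": -5, "dz": -185, "spin": 0}, {"dx": 0, "dy": -6, "dz": -220, "spin": 0}, {"dx": 0, "dy": -7, "dz": -255, "spin": 0}])

```text
t: 6.45
ee_pos: [0.5627, -0.0678, 0.1766]
tcp_rot: [0.463, 0.539, 0.456, -0.535]
wrist_force: [0.4, 0.7, -0.4]
width: 0.036
```

Run:
```python
from h import *
s=telemetry.get_state(); print(s['ee_pos'],s['t'],s['wrist_force'],s['width'],toolR(s).round(3).tolist(),goto([.588,.096,.18]))
```

```text
[ 0.5626612  -0.06784934  0.17659614] 6.45 [ 0.43808992  0.69067747 -0.37873848] 0.036028347519700986 [[0.011, 0.988, -0.155], [-0.005, -0.155, -0.988], [-1.0, 0.012, 0.003]] [  -3.86794944   -0.34731594 -165.78650286]
```

Emit:
step_arm(motion=[{"dx": -2, "dy": 0, "dz": -35, "spin": 0}, {"dx": -3, "dy": 0, "dz": -70, "spin": 0}, {"dx": -3, "dy": 0, "dz": -105, "spin": 0}, {"dx": -3, "dy": 0, "dz": -135, "spin": 0}, {"dx": -3, "dy": 0, "dz": -155, "spin": 0}, {"dx": -3, "dy": 0, "dz": -166, "spin": 0}, {"dx": -3, "dy": 0, "dz": -166, "spin": 0}, {"dx": -3, "dy": 0, "dz": -166, "spin": 0}])

```text
t: 7.12
ee_pos: [0.5877, 0.0963, 0.1785]
tcp_rot: [0.464, 0.539, 0.456, -0.536]
wrist_force: [-0.2, -0.5, -1.6]
width: 0.0357
```

Run:
```python
from h import *
s,c=snap('side','side9'); 
cv2.imwrite('pics/side9z.png',cv2.resize(c['pixels'][90:250,230:420,::-1],None,fx=4,fy=4,interpolation=cv2.INTER_CUBIC))
s,c=snap('scene','scene9')
cv2.imwrite('pics/scene9z.png',cv2.resize(c['pixels'][90:250,140:330,::-1],None,fx=4,fy=4,interpolation=cv2.INTER_CUBIC))
s,c=snap('wrist','wrist9'); print(s['ee_pos'],s['t'],s['width'],toolR(s).round(3).tolist()); np.savez('wrist9.npz',p=s['ee_pos'],Rt=toolR(s),**c)
```

```text
[0.58790799 0.09523005 0.17885178] 7.2167 0.03519226889138249 [[0.01, 0.988, -0.156], [-0.005, -0.156, -0.988], [-1.0, 0.011, 0.003]]
```

View pics/side9z.png

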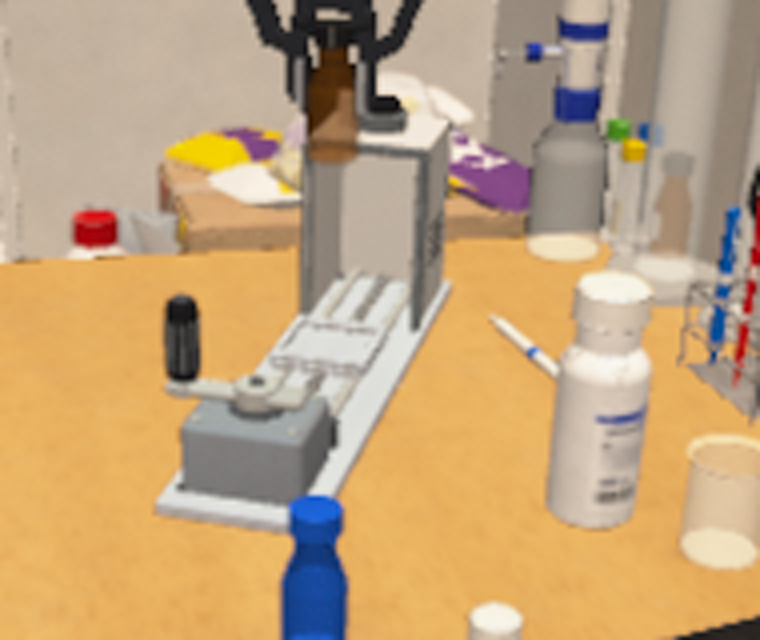

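View pics/scene9z.png

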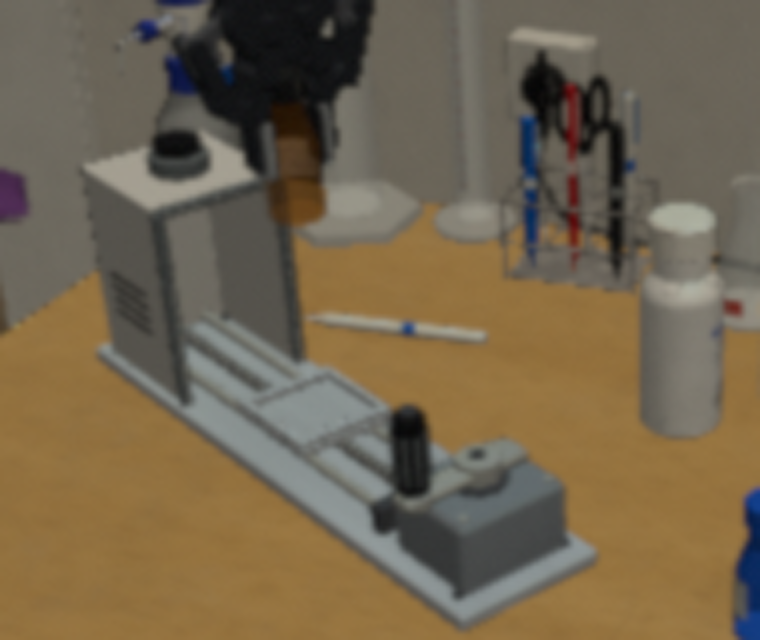

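View pics/wrist9.png

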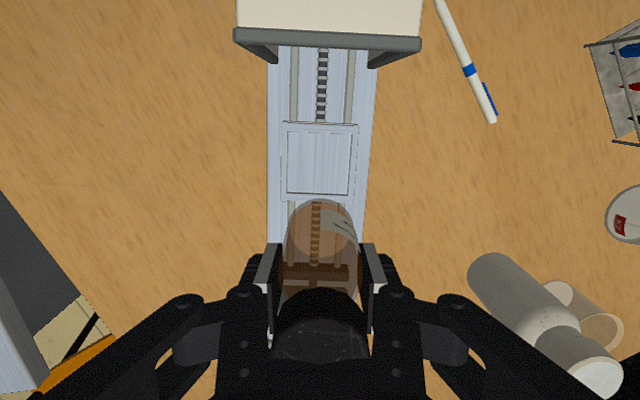

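The wrist view shows the tray clearly: the outer rim spans about (282,122) to (357,202), and the hood lies above it. The vial's base is still higher and nearer the camera, so it appears lower in the frame. I'll compute the tray centre from all three views.

Run:
```python
from h import *
sc=dict(np.load('scene0.npz'));si=dict(np.load('side0.npz'));w=dict(np.load('wrist9.npz'))
rw=lambda uv: wray(w,w['p'],w['Rt'],uv)
im=w['pixels'][:,:,::-1]
cv2.imwrite('pics/w9z.png',cv2.resize(im[90:230,240:400],None,fx=5,fy=5,interpolation=cv2.INTER_CUBIC))
for q in [(282,122),(357,124),(354,202),(280,199)]: print('w',plane(rw(q),.040).round(4))
for q in [(300,322),(378,330),(348,375),(268,362)]: print('si',plane(ray(si,(q[0]/4+229.6,q[1]/4+89.6)),.040).round(4))
for q in [(255,403),(323,373),(390,405),(308,447)]: print('sc',plane(ray(sc,(q[0]/4+139.6,q[1]/4+89.6)),.040).round(4))
```

```text
w [0.5608 0.1479 0.04  ]
w [0.6309 0.135  0.04  ]
w [0.6185 0.0575 0.04  ]
w [0.5443 0.0726 0.04  ]
si [0.5622 0.1401 0.04  ]
si [0.6244 0.1308 0.04  ]
si [0.6052 0.0429 0.04  ]
si [0.5445 0.0599 0.04  ]
sc [0.5657 0.1359 0.04  ]
sc [0.6236 0.1282 0.04  ]
sc [0.6192 0.0594 0.04  ]
sc [0.5465 0.0654 0.04  ]
```

View pics/w9z.png

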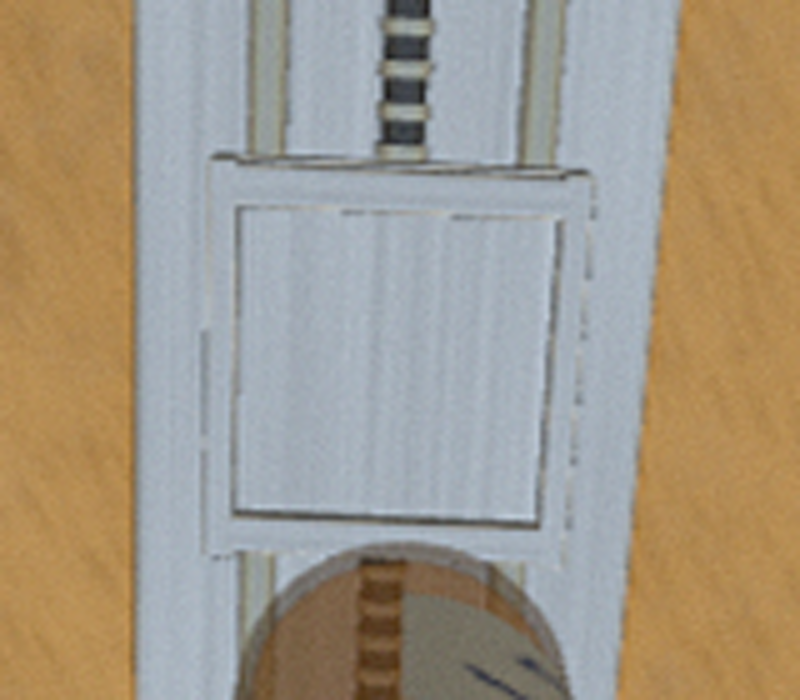

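Run:
```python
from h import *
w=dict(np.load('wrist9.npz'));P=[plane(wray(w,w['p'],w['Rt'],q),.040) for q in [(287.4,131.4),(351.6,133),(347.6,195),(287,192.4)]]
print(np.round(P,4),np.mean(P,0)); print(goto([.588,.101,.033]),telemetry.get_state()['t'])
```

```text
[[0.5643 0.1384 0.04  ]
 [0.6248 0.1274 0.04  ]
 [0.613  0.066  0.04  ]
 [0.5526 0.0784 0.04  ]] [0.58867337 0.10255807 0.04      ]
[145.91673933  -2.61716366  -6.3009071 ] 7.2667
```

Emit:
step_arm(motion=[{"dx": 15, "dy": -1, "dz": -5, "spin": 0}, {"dx": 40, "dy": -2, "dz": -7, "spin": 0}, {"dx": 65, "dy": -2, "dz": -7, "spin": 0}, {"dx": 90, "dy": -2, "dz": -7, "spin": 0}, {"dx": 110, "dy": -2, "dz": -7, "spin": 0}, {"dx": 127, "dy": -2, "dz": -7, "spin": 0}, {"dx": 130, "dy": -2, "dz": -7, "spin": 0}, {"dx": 130, "dy": -2, "dz": -7, "spin": 0}])

```text
t: 7.93
ee_pos: [0.5877, 0.1006, 0.0481]
tcp_rot: [0.462, 0.539, 0.456, -0.537]
wrist_force: [0.3, 0.0, -0.2]
width: 0.0355
```

Run:
```python
from h import *
s,c=snap('side','side10'); 
cv2.imwrite('pics/side10z.png',cv2.resize(c['pixels'][90:250,230:420,::-1],None,fx=4,fy=4,interpolation=cv2.INTER_CUBIC))
s,c=snap('wrist','wrist10'); print(s['ee_pos'],s['t'],s['width'],s['wrist_force'],goto([.5885,.102,.0285]))
```

```text
[0.58856442 0.10093686 0.04915763] 7.9833 0.03592348048002756 [ 0.67151361  0.23180267 -0.52945956] [21.27114744 -0.95650895 -0.80811286]
```

View pics/side10z.png

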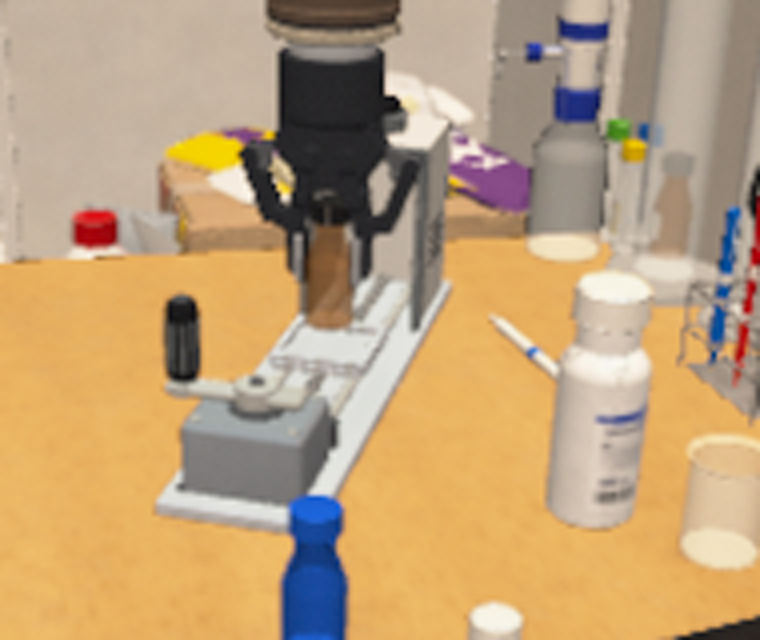

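View pics/wrist10.png

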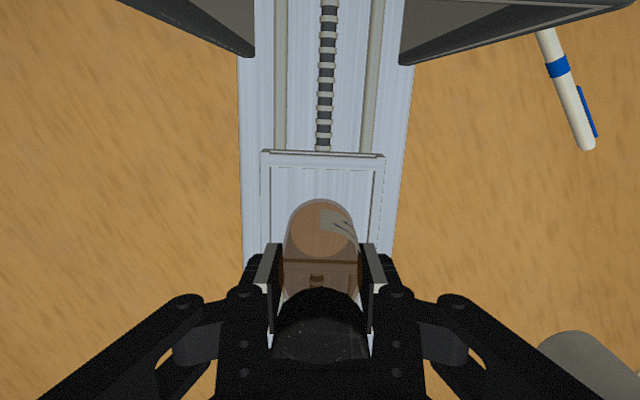

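The vial is centred over the recess and about 20 mm above the floor. I'll set it down.

Emit:
step_arm(motion=[{"dx": 5, "dy": -1, "dz": -1, "spin": 0}, {"dx": 10, "dy": -1, "dz": -1, "spin": 0}, {"dx": 15, "dy": -1, "dz": -1, "spin": 0}, {"dx": 18, "dy": -1, "dz": -1, "spin": 0}, {"dx": 20, "dy": -1, "dz": -1, "spin": 0}, {"dx": 20, "dy": -1, "dz": -1, "spin": 0}])

```text
t: 8.53
ee_pos: [0.5882, 0.1022, 0.0293]
tcp_rot: [0.463, 0.54, 0.455, -0.536]
wrist_force: [-0.2, -0.2, -1.0]
width: 0.0358
```

Run:
```python
from h import *
s=telemetry.get_state(); print(s['ee_pos'],s['t'],s['width'],s['wrist_force'],goto([.5885,.102,.0285]))
```

```text
[0.58818158 0.1021976  0.02926502] 8.5333 0.03581107793767743 [-0.15105412 -0.16658549 -1.04759586] [0.76935734 0.33673969 0.14281037]
```

Emit:
step_arm(motion=[{"dx": 1, "dy": 0, "dz": 0, "spin": 0}, {"dx": 2, "dy": 0, "dz": 0, "spin": 0}, {"dx": 2, "dy": 0, "dz": 0, "spin": 0}])

```text
t: 8.78
ee_pos: [0.5885, 0.1023, 0.0283]
tcp_rot: [0.463, 0.54, 0.455, -0.536]
wrist_force: [-4.6, 0.2, 15.1]
width: 0.0355
```

Contact (15 N upward). I'll release.

Emit:
step_arm(motion=[{"dx": 0, "dy": 0, "dz": 0, "spin": 0}, {"dx": 0, "dy": 0, "dz": 0, "spin": 0}, {"dx": 0, "dy": 0, "dz": 0, "spin": 0}, {"dx": 0, "dy": 0, "dz": 0, "spin": 0}, {"dx": 0, "dy": 0, "dz": 0, "spin": 0}, {"dx": 0, "dy": 0, "dz": 0, "spin": 0}], gripper=80)

```text
t: 9.28
ee_pos: [0.5884, 0.1023, 0.0282]
tcp_rot: [0.463, 0.54, 0.455, -0.536]
wrist_force: [-0.2, -0.4, 0.3]
width: 0.0801
```

Run:
```python
from h import *
s,c=snap('side','side11'); 
cv2.imwrite('pics/side11z.png',cv2.resize(c['pixels'][90:250,230:420,::-1],None,fx=4,fy=4,interpolation=cv2.INTER_CUBIC))
print(s['ee_pos'],s['t'],s['width'],s['wrist_force'])
```

```text
[0.58844766 0.10225076 0.02815383] 9.2833 0.0801491896332365 [-0.19701845 -0.35308325  0.27863909]
```

View pics/side11z.png

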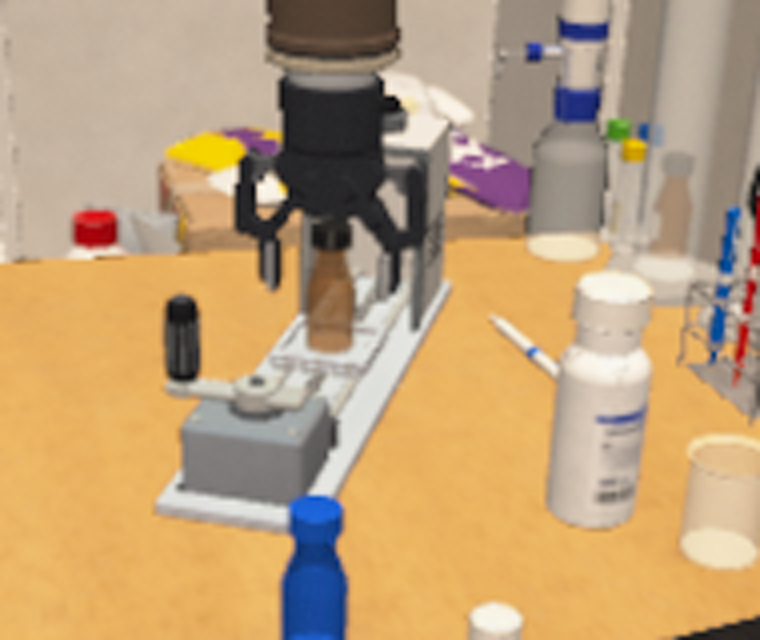

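The vial stands on the tray, and the fingers are clear. I'll lift, then move toward the crank.

Emit:
step_arm(motion=[{"dx": -12, "dy": 0, "dz": 0, "spin": 0}, {"dx": -35, "dy": 1, "dz": 0, "spin": 0}, {"dx": -65, "dy": 1, "dz": 0, "spin": 0}, {"dx": -95, "dy": 1, "dz": 0, "spin": 0}, {"dx": -125, "dy": 1, "dz": 0, "spin": 0}, {"dx": -135, "dy": 1, "dz": 0, "spin": 0}, {"dx": -140, "dy": 1, "dz": 15, "spin": 0}, {"dx": -140, "dy": 1, "dz": 40, "spin": 0}])

```text
t: 10.0
ee_pos: [0.5823, 0.064, 0.17]
tcp_rot: [0.464, 0.54, 0.455, -0.534]
wrist_force: [-0.1, -0.0, -0.1]
width: 0.0801
```

Run:
```python
from h import *
s=telemetry.get_state(); print(s['ee_pos'],s['t'],s['width'],s['wrist_force'],toolR(s).round(3).tolist(),goto([.502,-.060,.17]))
```

```text
[0.58230622 0.06401796 0.17004406] 10.0 0.0800879821641672 [-0.0725617  -0.04961657 -0.12132929] [[0.014, 0.988, -0.155], [-0.004, -0.155, -0.988], [-1.0, 0.014, 0.002]] [ -0.54176794 -60.16418099 134.94265955]
```

Emit:
step_arm(motion=[{"dx": 0, "dy": -12, "dz": 28, "spin": 0}, {"dx": 0, "dy": -26, "dz": 60, "spin": 0}, {"dx": 0, "dy": -40, "dz": 92, "spin": 0}, {"dx": 0, "dy": -54, "dz": 122, "spin": 0}, {"dx": 0, "dy": -60, "dz": 135, "spin": 0}, {"dx": 0, "dy": -60, "dz": 135, "spin": 0}, {"dx": 0, "dy": -60, "dz": 135, "spin": 0}])

```text
t: 10.58
ee_pos: [0.5014, -0.0611, 0.1694]
tcp_rot: [0.463, 0.54, 0.455, -0.535]
wrist_force: [-0.3, -0.7, 0.8]
width: 0.0799
```

Run:
```python
from h import *
s,c=snap('wrist','wrist12'); print(s['ee_pos'],s['t']); np.savez('wrist12.npz',p=s['ee_pos'],Rt=toolR(s),**c)
s,c=snap('side','side12');cv2.imwrite('pics/side12z.png',cv2.resize(c['pixels'][90:250,230:420,::-1],None,fx=4,fy=4,interpolation=cv2.INTER_CUBIC))
```

```text
[ 0.50138225 -0.06108248  0.16939345] 10.5833
```

View pics/wrist12.png

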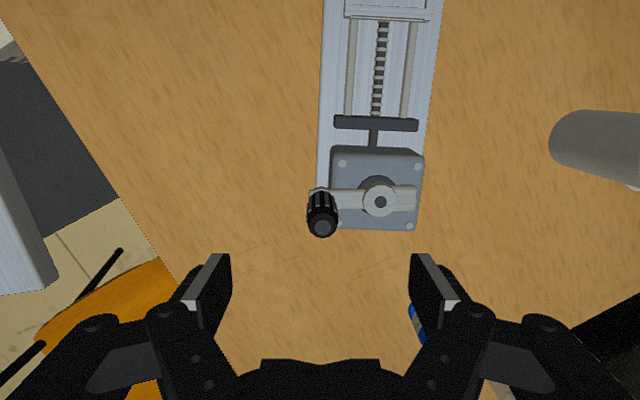

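View pics/side12z.png

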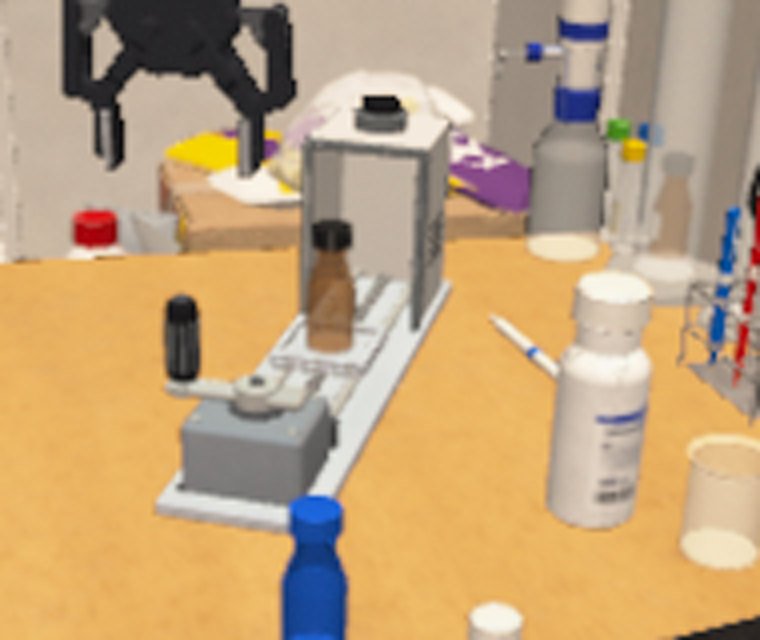

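The vial stands upright on the tray. The wrist view shows the hub at (380,202) and the sleeve top at (322,228).

Run:
```python
from h import *
w=dict(np.load('wrist12.npz'));r=lambda q:wray(w,w['p'],w['Rt'],q)
a=plane(r((380.5,202)),.088);b=plane(r((322,228)),.137);print(a,b,np.linalg.norm((a-b)[:2]),np.degrees(np.arctan2(*(b-a)[1::-1])))
for q in [(342,163),(411,164),(410,226),(333,222)]: print(plane(r(q),.067))
cv2.imwrite('pics/w12z.png',cv2.resize(w['pixels'][100:250,290:440,::-1],None,fx=5,fy=5,interpolation=cv2.INTER_CUBIC))
print(goto([.502,-.074,.053]))
```

```text
[ 0.5505091  -0.08187141  0.088     ] [ 0.50057507 -0.07642707  0.137     ] 0.050229952992813263 173.77758925833075
[ 0.52396342 -0.04834816  0.067     ]
[ 0.58370593 -0.05877917  0.067     ]
[ 0.57857036 -0.11755652  0.067     ]
[ 0.50825326 -0.10209324  0.067     ]
[116.45244315   0.1634589   13.63439246]
```

View pics/w12z.png

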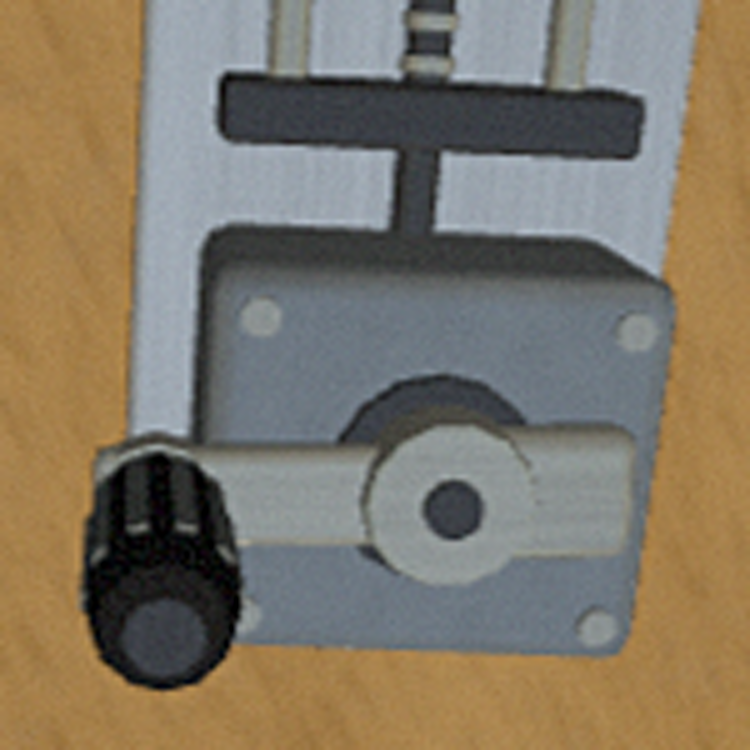

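Axis ≈ (0.551, −0.0825) and sleeve ≈ (0.501, −0.0755), giving a radius of 50 mm as stated. I'll descend over the sleeve in two stages.

Emit:
step_arm(motion=[{"dx": 10, "dy": -1, "dz": 10, "spin": 0}, {"dx": 30, "dy": -1, "dz": 15, "spin": 0}, {"dx": 50, "dy": -1, "dz": 15, "spin": 0}, {"dx": 70, "dy": -1, "dz": 15, "spin": 0}, {"dx": 80, "dy": -1, "dz": 15, "spin": 0}, {"dx": 80, "dy": -1, "dz": 15, "spin": 0}])

```text
t: 11.18
ee_pos: [0.4986, -0.0746, 0.087]
tcp_rot: [0.463, 0.539, 0.457, -0.535]
wrist_force: [-0.2, 1.3, 0.1]
width: 0.0802
```

Run:
```python
from h import *
s,c=snap('wrist','wrist13'); print(s['ee_pos'],s['t'],s['wrist_force'],goto([.5013,-.0755,.053]))
```

```text
[ 0.49864062 -0.07455426  0.08701989] 11.1833 [-0.24486388  1.34297438  0.09851624] [35.38782671  1.57070823  0.39847391]
```

View pics/wrist13.png

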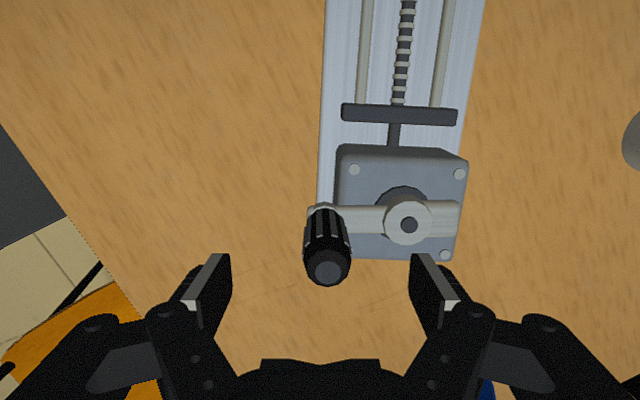

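Emit:
step_arm(motion=[{"dx": 10, "dy": 2, "dz": 0, "spin": 0}, {"dx": 22, "dy": 2, "dz": 0, "spin": 0}, {"dx": 32, "dy": 2, "dz": 0, "spin": 0}, {"dx": 35, "dy": 2, "dz": 0, "spin": 0}, {"dx": 35, "dy": 2, "dz": 0, "spin": 0}])

```text
t: 11.65
ee_pos: [0.5014, -0.075, 0.0528]
tcp_rot: [0.463, 0.539, 0.457, -0.535]
wrist_force: [-0.3, 1.5, 0.1]
width: 0.0805
```

Run:
```python
from h import *
s,c=snap('side','side14'); print(s['ee_pos'],s['t'],s['wrist_force'],goto([.5013,-.0755,.053]))
cv2.imwrite('pics/side14z.png',cv2.resize(c['pixels'][90:250,230:420,::-1],None,fx=4,fy=4,interpolation=cv2.INTER_CUBIC))
snap('wrist','wrist14')
```

```text
[ 0.50143904 -0.07501841  0.05283066] 11.65 [-0.27771343  1.52832576  0.08419303] [ 0.36039674 -0.40860548  0.46145693]
```

View pics/side14z.png

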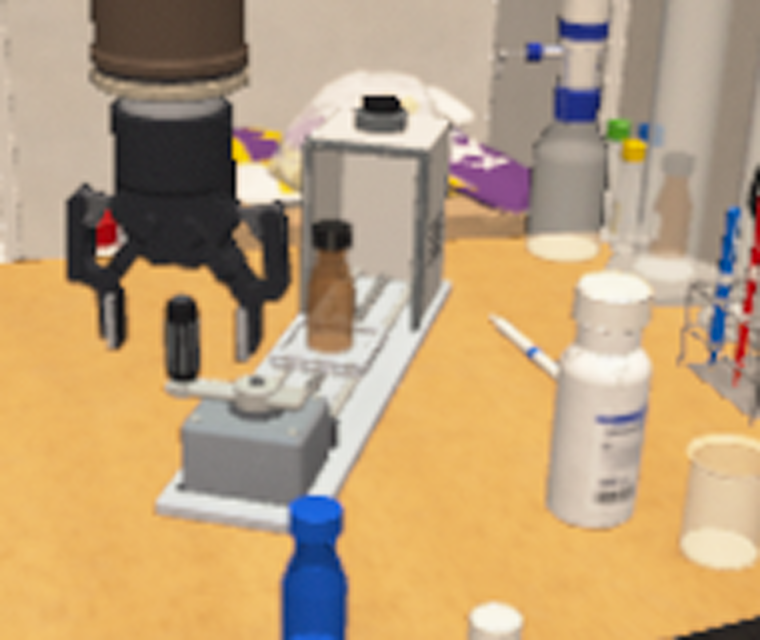

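View pics/wrist14.png

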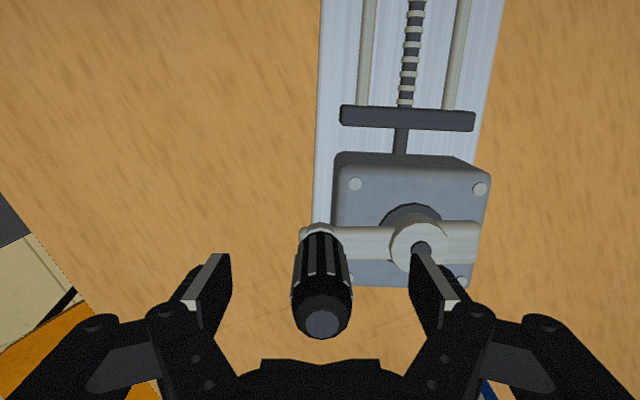

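The jaws straddle the sleeve: the sleeve is centred at u≈322 and the tips are just above its lower third. I'll close.

Emit:
step_arm(motion=[{"dx": 0, "dy": 0, "dz": 0, "spin": 0}, {"dx": 0, "dy": 0, "dz": 0, "spin": 0}, {"dx": 0, "dy": 0, "dz": 0, "spin": 0}, {"dx": 0, "dy": 0, "dz": 0, "spin": 0}, {"dx": 0, "dy": 0, "dz": 0, "spin": 0}, {"dx": 0, "dy": 0, "dz": 0, "spin": 0}, {"dx": 0, "dy": 0, "dz": 0, "spin": 0}], gripper=5)

```text
t: 12.33
ee_pos: [0.502, -0.0752, 0.054]
tcp_rot: [0.464, 0.539, 0.456, -0.535]
wrist_force: [-1.4, 1.1, 7.6]
width: 0.0212
```

```bash
cat >> h.py <<'E'
AX=np.array([.5510,-.0825]); RAD=.050
def plan(step_deg,n=8,z=.0525,lead=0,start=None):
    s=telemetry.get_state();p=s['ee_pos'];R=toolR(s)
    a0=np.degrees(np.arctan2(p[1]-AX[1],p[0]-AX[0])); r=np.hypot(*(p[:2]-AX))
    print('t',s['t'],'p',p.round(4),'ang',a0.round(2),'r',r.round(4),'F',s['wrist_force'].round(1),'w',round(s['width'],4))
    for k in range(1,n+1):
        a=np.radians((a0 if start is None else start)-step_deg*k)
        q=np.array([AX[0]+RAD*np.cos(a),AX[1]+RAD*np.sin(a),z]); d=R.T@(q-p)*1000
        print(d.round(0).astype(int).tolist())
E
python3 - <<'E'
from h import *
plan(8)
snap('wrist','wrist15')
s,c=snap('side','side15');cv2.imwrite('pics/side15z.png',cv2.resize(c['pixels'][90:250,230:420,::-1],None,fx=4,fy=4,interpolation=cv2.INTER_CUBIC))
E
```

```text
t 12.3333 p [ 0.502  -0.0752  0.054 ] ang 171.49 r 0.0495 F [-1.4  1.1  7.6] w 0.0212
[1, 0, -7]
[1, 1, -14]
[2, 4, -20]
[2, 7, -27]
[2, 11, -32]
[2, 16, -37]
[2, 21, -42]
[2, 27, -45]
```

View pics/side15z.png

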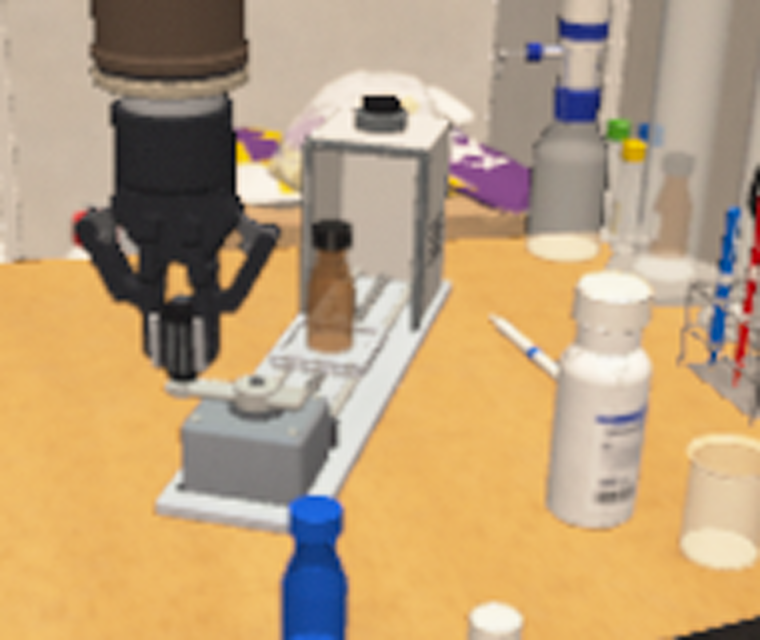

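The sleeve is gripped (width 21 mm, tips just above the arm). I'll start turning gently to check forces and the circle.

Emit:
step_arm(motion=[{"dx": 0, "dy": 0, "dz": -4, "spin": 0}, {"dx": 0, "dy": 1, "dz": -9, "spin": 0}, {"dx": 0, "dy": 2, "dz": -14, "spin": 0}, {"dx": 0, "dy": 4, "dz": -20, "spin": 0}])

```text
t: 12.77
ee_pos: [0.5093, -0.0557, 0.0541]
tcp_rot: [0.464, 0.539, 0.456, -0.535]
wrist_force: [1.0, -3.4, 0.8]
width: 0.0218
```

Run:
```python
from h import *
plan(7.5,z=.0545)
```

```text
t 12.7667 p [ 0.5093 -0.0557  0.0541] ang 147.24 r 0.0496 F [ 1.  -3.4  0.8] w 0.0218
[0, 3, -6]
[0, 6, -11]
[0, 11, -16]
[0, 16, -20]
[0, 21, -24]
[0, 27, -27]
[0, 34, -29]
[0, 40, -30]
```

Smooth, with only 3.4 N. I'll continue.

Emit:
step_arm(motion=[{"dx": 0, "dy": 3, "dz": -6, "spin": 0}, {"dx": 0, "dy": 6, "dz": -11, "spin": 0}, {"dx": 0, "dy": 11, "dz": -16, "spin": 0}, {"dx": 0, "dy": 16, "dz": -20, "spin": 0}, {"dx": 0, "dy": 21, "dz": -24, "spin": 0}, {"dx": 0, "dy": 27, "dz": -27, "spin": 0}, {"dx": 0, "dy": 34, "dz": -29, "spin": 0}, {"dx": 0, "dy": 40, "dz": -30, "spin": 0}])

```text
t: 13.43
ee_pos: [0.5536, -0.0323, 0.0541]
tcp_rot: [0.464, 0.539, 0.456, -0.535]
wrist_force: [-3.6, -14.9, -3.2]
width: 0.0217
```

Run:
```python
from h import *
plan(7.5,z=.0545)
```

```text
t 13.4333 p [ 0.5536 -0.0323  0.0541] ang 86.98 r 0.0502 F [ -3.6 -14.9  -3.2] w 0.0217
[0, 7, 0]
[0, 13, 1]
[0, 19, 2]
[0, 26, 4]
[0, 31, 7]
[0, 37, 11]
[0, 41, 16]
[0, 46, 21]
```

Emit:
step_arm(motion=[{"dx": 0, "dy": 7, "dz": 1, "spin": 0}, {"dx": 0, "dy": 13, "dz": 2, "spin": 0}, {"dx": 0, "dy": 19, "dz": 3, "spin": 0}, {"dx": 0, "dy": 26, "dz": 5, "spin": 0}, {"dx": 0, "dy": 31, "dz": 8, "spin": 0}, {"dx": 0, "dy": 37, "dz": 12, "spin": 0}, {"dx": 0, "dy": 41, "dz": 17, "spin": 0}, {"dx": 0, "dy": 46, "dz": 22, "spin": 0}])

```text
t: 14.1
ee_pos: [0.5965, -0.0612, 0.0543]
tcp_rot: [0.464, 0.539, 0.456, -0.535]
wrist_force: [0.2, 3.0, -8.9]
width: 0.0217
```

```bash
sed -i 's/AX=np.array(.*/AX=np.array([.5512,-.0835]); RAD=.050/' h.py
python3 - <<'E'
from h import *
plan(7.5,z=.0545)
s,c=snap('side','side16');cv2.imwrite('pics/side16z.png',cv2.resize(c['pixels'][90:250,230:420,::-1],None,fx=4,fy=4,interpolation=cv2.INTER_CUBIC))
E
```

```text
t 14.1 p [ 0.5965 -0.0612  0.0543] ang 26.18 r 0.0505 F [ 0.2  3.  -8.9] w 0.0217
[0, 3, 6]
[0, 6, 12]
[0, 7, 18]
[0, 8, 25]
[0, 9, 31]
[0, 8, 38]
[0, 6, 44]
[0, 4, 50]
```

View pics/side16z.png

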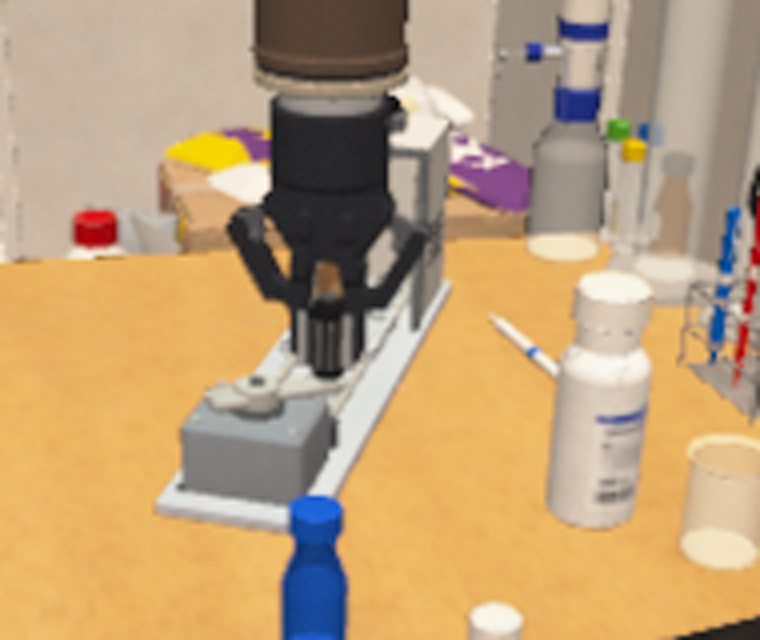

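Holding well and the crank follows. I'll continue.

Emit:
step_arm(motion=[{"dx": 0, "dy": 3, "dz": 6, "spin": 0}, {"dx": 1, "dy": 6, "dz": 12, "spin": 0}, {"dx": 1, "dy": 7, "dz": 18, "spin": 0}, {"dx": 1, "dy": 8, "dz": 25, "spin": 0}, {"dx": 1, "dy": 9, "dz": 31, "spin": 0}, {"dx": 1, "dy": 8, "dz": 38, "spin": 0}, {"dx": 1, "dy": 6, "dz": 44, "spin": 0}, {"dx": 1, "dy": 4, "dz": 50, "spin": 0}])

```text
t: 14.82
ee_pos: [0.5921, -0.1124, 0.0539]
tcp_rot: [0.463, 0.539, 0.457, -0.535]
wrist_force: [-9.4, 10.8, 12.9]
width: 0.0215
```

Run:
```python
from h import *
plan(7.5,z=.0537)
```

```text
t 14.8167 p [ 0.5921 -0.1124  0.0539] ang -35.26 r 0.05 F [-9.4 10.8 12.9] w 0.0215
[0, -3, 6]
[0, -7, 11]
[0, -12, 15]
[0, -17, 19]
[0, -23, 23]
[0, -29, 25]
[0, -35, 27]
[0, -42, 28]
```

Emit:
step_arm(motion=[{"dx": 0, "dy": -4, "dz": 5, "spin": 0}, {"dx": 0, "dy": -8, "dz": 10, "spin": 0}, {"dx": 0, "dy": -12, "dz": 14, "spin": 0}, {"dx": 0, "dy": -17, "dz": 18, "spin": 0}, {"dx": 0, "dy": -23, "dz": 22, "spin": 0}, {"dx": 0, "dy": -29, "dz": 24, "spin": 0}, {"dx": 0, "dy": -35, "dz": 26, "spin": 0}, {"dx": 0, "dy": -42, "dz": 27, "spin": 0}])

```text
t: 15.48
ee_pos: [0.5466, -0.1328, 0.054]
tcp_rot: [0.464, 0.539, 0.456, -0.535]
wrist_force: [2.9, 7.8, 7.4]
width: 0.0214
```

Run:
```python
from h import *
plan(7.5,z=.0541)
```

```text
t 15.4833 p [ 0.5466 -0.1328  0.054 ] ang -95.33 r 0.0495 F [2.9 7.8 7.4] w 0.0214
[0, -7, 1]
[0, -13, 0]
[0, -19, -2]
[0, -25, -5]
[0, -31, -8]
[-1, -36, -12]
[-1, -41, -17]
[-1, -45, -22]
```

Emit:
step_arm(motion=[{"dx": 0, "dy": -7, "dz": 0, "spin": 0}, {"dx": 0, "dy": -13, "dz": -1, "spin": 0}, {"dx": 0, "dy": -19, "dz": -3, "spin": 0}, {"dx": 0, "dy": -25, "dz": -5, "spin": 0}, {"dx": 0, "dy": -31, "dz": -8, "spin": 0}, {"dx": -1, "dy": -36, "dz": -12, "spin": 0}, {"dx": -1, "dy": -41, "dz": -17, "spin": 0}, {"dx": -1, "dy": -45, "dz": -22, "spin": 0}])

```text
t: 16.15
ee_pos: [0.5059, -0.1039, 0.0542]
tcp_rot: [0.464, 0.54, 0.456, -0.535]
wrist_force: [10.2, 2.3, -9.1]
width: 0.0215
```

Run:
```python
from h import *
plan(7.5,z=.0544)
s,c=snap('side','side17');cv2.imwrite('pics/side17z.png',cv2.resize(c['pixels'][90:250,230:420,::-1],None,fx=4,fy=4,interpolation=cv2.INTER_CUBIC))
```

```text
t 16.15 p [ 0.5059 -0.1039  0.0542] ang -155.7 r 0.0497 F [10.2  2.3 -9.1] w 0.0215
[0, -4, -6]
[0, -6, -12]
[0, -8, -18]
[0, -8, -24]
[0, -8, -31]
[0, -7, -37]
[0, -6, -44]
[0, -3, -50]
```

View pics/side17z.png

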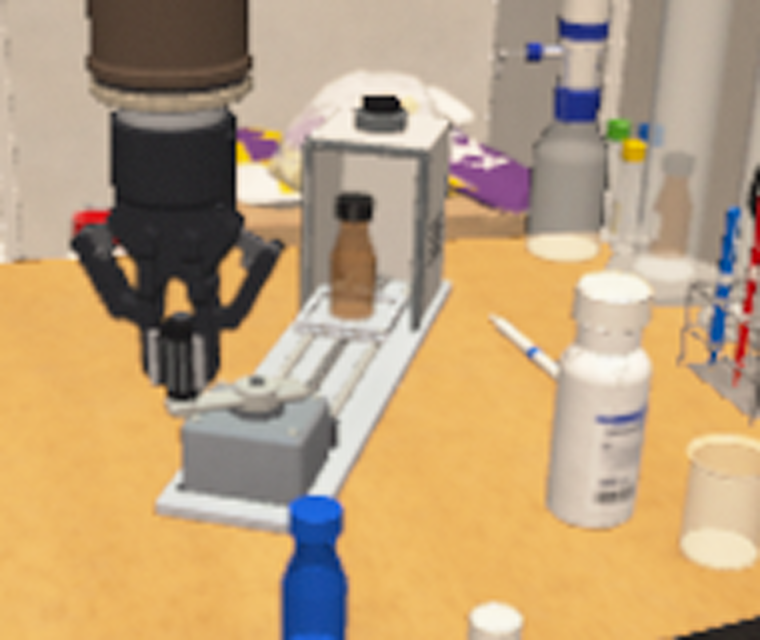

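The vial is upright and entering the hood with the tray. I'll continue.

Emit:
step_arm(motion=[{"dx": 0, "dy": -3, "dz": -6, "spin": 0}, {"dx": 0, "dy": -5, "dz": -12, "spin": 0}, {"dx": 0, "dy": -7, "dz": -18, "spin": 0}, {"dx": 0, "dy": -7, "dz": -24, "spin": 0}, {"dx": 0, "dy": -7, "dz": -31, "spin": 0}, {"dx": 0, "dy": -6, "dz": -37, "spin": 0}, {"dx": 0, "dy": -5, "dz": -44, "spin": 0}, {"dx": 0, "dy": -2, "dz": -50, "spin": 0}])

```text
t: 16.87
ee_pos: [0.5114, -0.0527, 0.0541]
tcp_rot: [0.464, 0.54, 0.456, -0.535]
wrist_force: [-0.6, -3.3, 2.3]
width: 0.0219
```

Run:
```python
from h import *
plan(7.5,z=.0544)
```

```text
t 16.8667 p [ 0.5114 -0.0527  0.0541] ang 142.27 r 0.0503 F [-0.6 -3.3  2.3] w 0.0219
[0, 4, -5]
[0, 8, -10]
[0, 13, -15]
[0, 18, -18]
[0, 24, -22]
[0, 30, -24]
[0, 37, -25]
[0, 43, -26]
```

Emit:
step_arm(motion=[{"dx": 0, "dy": 4, "dz": -5, "spin": 0}, {"dx": 0, "dy": 8, "dz": -10, "spin": 0}, {"dx": 0, "dy": 13, "dz": -15, "spin": 0}, {"dx": 0, "dy": 18, "dz": -18, "spin": 0}, {"dx": 0, "dy": 24, "dz": -22, "spin": 0}, {"dx": 0, "dy": 30, "dz": -24, "spin": 0}, {"dx": 0, "dy": 37, "dz": -25, "spin": 0}, {"dx": 0, "dy": 43, "dz": -26, "spin": 0}])

```text
t: 17.53
ee_pos: [0.5583, -0.0331, 0.0542]
tcp_rot: [0.464, 0.539, 0.456, -0.535]
wrist_force: [-2.9, -0.8, -5.1]
width: 0.0215
```

Run:
```python
from h import *
plan(7.5,z=.0542)
```

```text
t 17.5333 p [ 0.5583 -0.0331  0.0542] ang 82.03 r 0.0509 F [-2.9 -0.8 -5.1] w 0.0215
[0, 7, 1]
[0, 13, 2]
[0, 19, 4]
[0, 25, 7]
[0, 31, 11]
[1, 36, 15]
[1, 40, 20]
[1, 44, 25]
```

Emit:
step_arm(motion=[{"dx": 0, "dy": 7, "dz": 1, "spin": 0}, {"dx": 0, "dy": 13, "dz": 2, "spin": 0}, {"dx": 0, "dy": 19, "dz": 4, "spin": 0}, {"dx": 0, "dy": 25, "dz": 6, "spin": 0}, {"dx": 0, "dy": 31, "dz": 10, "spin": 0}, {"dx": 0, "dy": 36, "dz": 14, "spin": 0}, {"dx": 0, "dy": 40, "dz": 19, "spin": 0}, {"dx": 0, "dy": 44, "dz": 24, "spin": 0}])

```text
t: 18.2
ee_pos: [0.5979, -0.0642, 0.0544]
tcp_rot: [0.463, 0.539, 0.456, -0.535]
wrist_force: [-5.1, 0.8, -13.0]
width: 0.0215
```

Run:
```python
from h import *
plan(7.5,z=.0541)
```

```text
t 18.2 p [ 0.5979 -0.0642  0.0544] ang 22.42 r 0.0505 F [ -5.1   0.8 -13. ] w 0.0215
[0, 3, 6]
[0, 5, 12]
[0, 6, 19]
[0, 7, 25]
[0, 7, 32]
[0, 5, 38]
[0, 3, 44]
[0, 1, 50]
```

Emit:
step_arm(motion=[{"dx": 0, "dy": 3, "dz": 6, "spin": 0}, {"dx": 0, "dy": 5, "dz": 12, "spin": 0}, {"dx": 0, "dy": 6, "dz": 19, "spin": 0}, {"dx": 0, "dy": 6, "dz": 25, "spin": 0}, {"dx": 0, "dy": 6, "dz": 31, "spin": 0}, {"dx": 0, "dy": 4, "dz": 38, "spin": 0}, {"dx": 0, "dy": 2, "dz": 44, "spin": 0}, {"dx": 0, "dy": 0, "dz": 49, "spin": 0}])

```text
t: 18.87
ee_pos: [0.5906, -0.1137, 0.0545]
tcp_rot: [0.464, 0.54, 0.456, -0.535]
wrist_force: [2.4, 0.8, -15.2]
width: 0.0213
```

Run:
```python
from h import *
plan(7,z=.0543)
```

```text
t 18.8667 p [ 0.5906 -0.1137  0.0545] ang -37.46 r 0.0496 F [  2.4   0.8 -15.2] w 0.0213
[0, -3, 5]
[0, -7, 10]
[0, -11, 14]
[0, -16, 18]
[0, -21, 21]
[0, -27, 23]
[0, -33, 25]
[0, -39, 26]
```

Nearly home: about 60° remain. I'll slow down slightly.

Emit:
step_arm(motion=[{"dx": 0, "dy": -3, "dz": 5, "spin": 0}, {"dx": 0, "dy": -7, "dz": 10, "spin": 0}, {"dx": 0, "dy": -11, "dz": 14, "spin": 0}, {"dx": 0, "dy": -16, "dz": 18, "spin": 0}, {"dx": 0, "dy": -21, "dz": 21, "spin": 0}, {"dx": 0, "dy": -26, "dz": 23, "spin": 0}, {"dx": 0, "dy": -31, "dz": 25, "spin": 0}, {"dx": 0, "dy": -36, "dz": 26, "spin": 0}])

```text
t: 19.53
ee_pos: [0.5502, -0.133, 0.0542]
tcp_rot: [0.463, 0.54, 0.456, -0.535]
wrist_force: [4.2, 14.9, -9.4]
width: 0.0216
```

Run:
```python
from h import *
plan(2,z=.0543)
s,c=snap('side','side18');cv2.imwrite('pics/side18z.png',cv2.resize(c['pixels'][90:250,230:420,::-1],None,fx=4,fy=4,interpolation=cv2.INTER_CUBIC))
snap('wrist','wrist18')
```

```text
t 19.5333 p [ 0.5502 -0.133   0.0542] ang -91.18 r 0.0495 F [ 4.2 14.9 -9.4] w 0.0216
[0, -2, 1]
[0, -3, 1]
[0, -5, 1]
[0, -7, 1]
[0, -9, 1]
[0, -10, 1]
[0, -12, 1]
[0, -14, 0]
```

View pics/side18z.png

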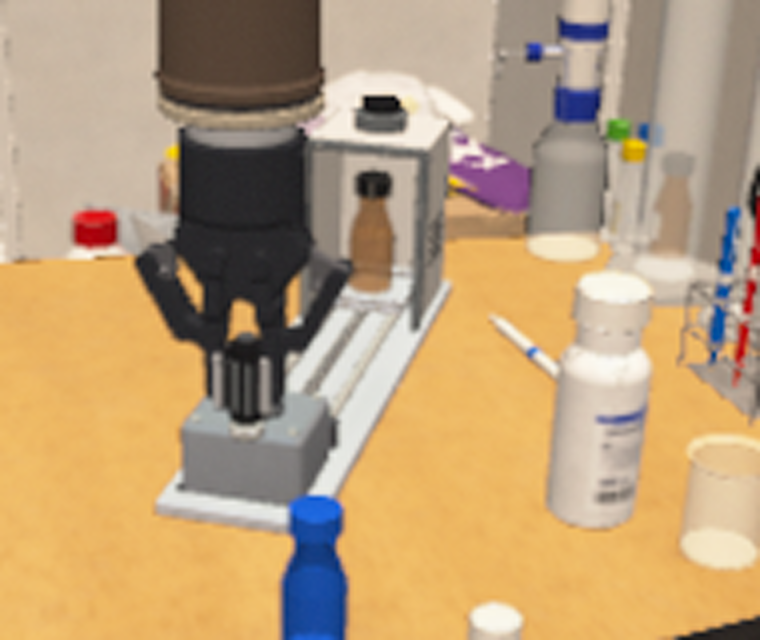

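View pics/wrist18.png

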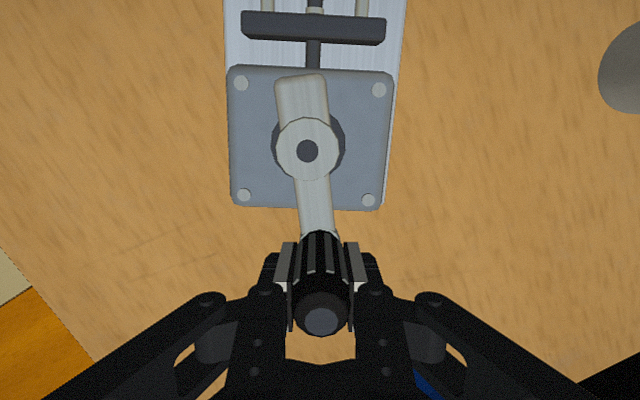

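Close to home. I'll creep on toward the stop, watching the force.

Emit:
step_arm(motion=[{"dx": 0, "dy": -2, "dz": 1, "spin": 0}, {"dx": 0, "dy": -3, "dz": 1, "spin": 0}, {"dx": 0, "dy": -5, "dz": 1, "spin": 0}, {"dx": 0, "dy": -6, "dz": 1, "spin": 0}])

```text
t: 19.97
ee_pos: [0.543, -0.1322, 0.0543]
tcp_rot: [0.463, 0.54, 0.457, -0.535]
wrist_force: [3.8, 11.7, -13.0]
width: 0.0216
```

Run:
```python
from h import *
plan(2,z=.0543)
```

```text
t 19.9667 p [ 0.543  -0.1322  0.0543] ang -99.5 r 0.0494 F [  3.8  11.7 -13. ] w 0.0216
[0, -2, 1]
[0, -3, 0]
[0, -5, 0]
[0, -7, 0]
[0, -9, 0]
[0, -10, -1]
[0, -12, -1]
[0, -14, -1]
```

Emit:
step_arm(motion=[{"dx": 0, "dy": -2, "dz": 1, "spin": 0}, {"dx": 0, "dy": -3, "dz": 0, "spin": 0}, {"dx": 0, "dy": -4, "dz": 0, "spin": 0}])

```text
t: 20.22
ee_pos: [0.5417, -0.1318, 0.0546]
tcp_rot: [0.464, 0.541, 0.455, -0.534]
wrist_force: [22.1, 6.6, -30.6]
width: 0.0215
```

Run:
```python
from h import *
plan(2,z=.0543)
s,c=snap('scene','scene19');cv2.imwrite('pics/scene19z.png',cv2.resize(c['pixels'][90:250,140:330,::-1],None,fx=4,fy=4,interpolation=cv2.INTER_CUBIC))
s,c=snap('side','side19');cv2.imwrite('pics/side19z.png',cv2.resize(c['pixels'][130:190,290:350,::-1],None,fx=10,fy=10,interpolation=cv2.INTER_CUBIC))
```

```text
t 20.2167 p [ 0.5417 -0.1318  0.0546] ang -101.07 r 0.0493 F [ 22.1   6.6 -30.6] w 0.0215
[0, -2, 1]
[0, -4, 0]
[0, -5, 0]
[0, -7, 0]
[0, -9, 0]
[0, -10, -1]
[0, -12, -1]
[0, -14, -2]
```

View pics/scene19z.png

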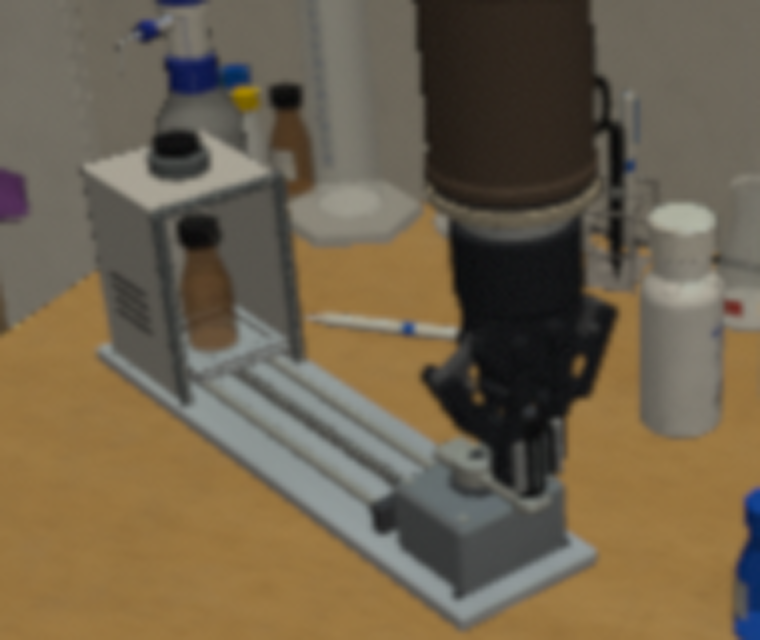

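View pics/side19z.png

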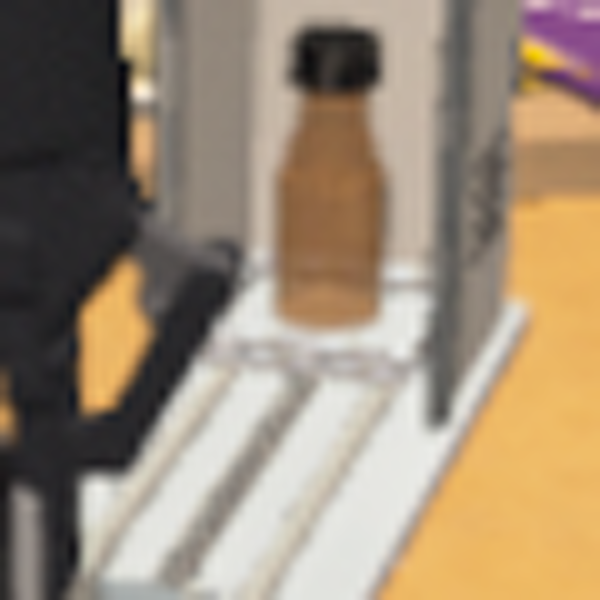

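The stop is reached (tangential force rose to 22 N), the vial is upright inside the hood and the tray's rear edge is level with the mouth. I'll relax the load a little, then open.

Emit:
step_arm(motion=[{"dx": 1, "dy": 1, "dz": 0, "spin": 0}, {"dx": 1, "dy": 1, "dz": 0, "spin": 0}, {"dx": 1, "dy": 1, "dz": 0, "spin": 0}])

```text
t: 20.57
ee_pos: [0.5432, -0.1321, 0.0542]
tcp_rot: [0.464, 0.541, 0.455, -0.533]
wrist_force: [2.9, 4.9, -4.9]
width: 0.0217
```

Emit:
step_arm(motion=[{"dx": 0, "dy": 0, "dz": 0, "spin": 0}, {"dx": 0, "dy": 0, "dz": 0, "spin": 0}, {"dx": 0, "dy": 0, "dz": 0, "spin": 0}, {"dx": 0, "dy": 0, "dz": 0, "spin": 0}, {"dx": 0, "dy": 0, "dz": 0, "spin": 0}, {"dx": 0, "dy": 0, "dz": 0, "spin": 0}], gripper=80)

```text
t: 21.07
ee_pos: [0.5433, -0.1322, 0.0543]
tcp_rot: [0.465, 0.541, 0.455, -0.533]
wrist_force: [-0.7, -0.2, -0.2]
width: 0.0802
```

Emit:
step_arm(motion=[{"dx": -15, "dy": 0, "dz": 0, "spin": 0}, {"dx": -40, "dy": 0, "dz": 0, "spin": 0}, {"dx": -70, "dy": 0, "dz": 0, "spin": 0}, {"dx": -100, "dy": 0, "dz": 0, "spin": 0}, {"dx": -120, "dy": 0, "dz": 0, "spin": 0}, {"dx": -120, "dy": 0, "dz": 0, "spin": 0}, {"dx": -120, "dy": 0, "dz": 0, "spin": 0}])

```text
t: 21.65
ee_pos: [0.5418, -0.132, 0.1754]
tcp_rot: [0.465, 0.542, 0.454, -0.533]
wrist_force: [0.7, -0.7, -0.2]
width: 0.0799
```

Run:
```python
from h import *
s,c=snap('side','side20');print(s['t'],s['ee_pos'],s['wrist_force'],s['width'])
s,c=snap('scene','scene20');cv2.imwrite('pics/scene20z.png',cv2.resize(c['pixels'][90:250,140:330,::-1],None,fx=4,fy=4,interpolation=cv2.INTER_CUBIC))
s,c=snap('wrist','wrist20');np.savez('wrist20.npz',p=s['ee_pos'],Rt=toolR(s),**c)
```

```text
21.65 [ 0.54183483 -0.1320429   0.17540332] [ 0.70753648 -0.65286742 -0.20137396] 0.07993393633796345
```

View pics/scene20z.png

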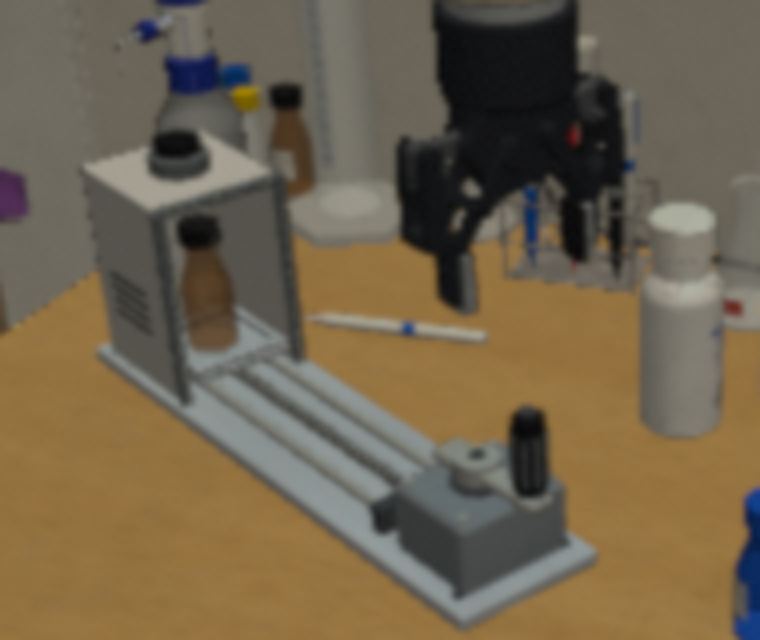

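View pics/side20.png

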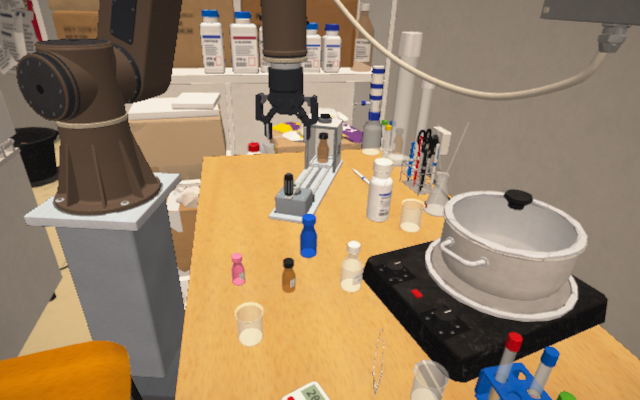

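View pics/wrist20.png

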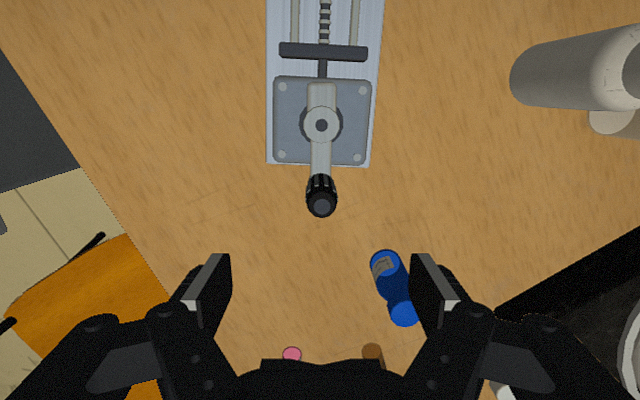

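Run:
```python
from h import *
w=dict(np.load('wrist20.npz'));r=lambda q:wray(w,w['p'],w['Rt'],q)
a=plane(r((321,125)),.088);b=plane(r((321.5,204)),.137);print(a,b,np.degrees(np.arctan2(*(b-a)[1::-1])))
sc=dict(np.load('scene0.npz'));si=dict(np.load('side0.npz'))
# vial base centre / cap top: scene zoom4, side19 zoom10
x,e=tri([ray(sc,(200/4+139.6,222/4+89.6)),ray(si,(338/10+289.6,35/10+129.6))]);print('cap',x,e)
x,e=tri([ray(sc,(212/4+139.6,340/4+89.6)),ray(si,(328/10+289.6,313/10+129.6))]);print('base',x,e)
# tray rear edge corners
for q in [(192,379),(290,345)]: print('sc rear',plane(ray(sc,(q[0]/4+139.6,q[1]/4+89.6)),.04))
for q in [(205,352),(408,370)]: print('si rear',plane(ray(si,(q[0]/10+289.6,q[1]/10+129.6)),.04))
e=np.array([.1956,.9807]);print('expected home centre',np.array([.5887,.1026])+e*(.150-.0181))
```

```text
[ 0.55023882 -0.08203859  0.088     ] [ 0.54214241 -0.13079245  0.137     ] -99.42890041309985
cap [0.61506151 0.22828329 0.13440062] [np.float64(0.0014757437129867023), np.float64(0.001475743712986689)]
base [0.61510754 0.23367445 0.03672943] [np.float64(0.0007180502356518756), np.float64(0.0007180502356518321)]
sc rear [0.56261466 0.19583004 0.04      ]
sc rear [0.63884502 0.17675673 0.04      ]
si rear [0.57665216 0.18716894 0.04      ]
si rear [0.64330968 0.17912155 0.04      ]
expected home centre [0.61449964 0.23195433]
```

```bash
python3 -c "
from workcell import arm
print(arm.job_done())"
```

```text
the job is handed in; nothing more can be done
None
```

I stood the brown vial on the reader's tray and released it. I then turned the crank clockwise by its sleeve, without letting go, until it met its stop. After that I opened the gripper, backed clear and handed the job in at about 22 s of the 72 s allowed; no verdict was reported.

**Last checks**
- **Vial:** it is upright inside the hood. Its base measures about (0.615, 0.234, 0.037), against an expected home tray centre of about (0.6145, 0.232), so it is roughly 2 mm off centre.
- **Tray:** the sideways force on the sleeve rose to 22 N at the stop. The crank then read about −99°, which by my count of the turns is at or just past the 12.5 rad home position.
- **Robot and bystanders:** the wrist force is near zero and the fingers are clear of everything. I saw no bystander moved in the side and scene pictures, but I did not measure them again.

**Checks that disagreed**
- **Fingertips:** both the side and wrist cameras put the shut fingertips about 40 mm behind the reported TCP, unlike the description. I corrected for this in every grasp height, and it held up: the contact heights and gripped widths matched.
- **Tray rear edge:** a rough reading of the tray's rear edge in the side and scene views came out 7–10 mm short of its expected home position. I did not settle this. I took the stop contact and the vial's position as the better evidence that the tray is home.

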